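# Turn the half-carved bracket round and cam it tight

## Robot

A 6-joint arm with a two-finger parallel gripper is mounted at the origin on the work surface. World frame = base frame: x ahead of the robot, y to its left, z up, the work surface at z = 0. Lengths are in mm, angles in rad, forces in N, time in s.
With the tool pointing down it reaches from about 275 to 1000 mm from the base axis. Payload 8.4 kg.
Tool frame: the origin (TCP) lies at the very end of the fingers, on their centre line; the grasp point (between the pads) lies 19 mm behind it; z points along the fingers, y is the direction in which the jaws open and shut (so a half turn about z gives the same grasp; the last joint's range is limited). The gripper opens to 85 mm and grips with 20 to 120 N. Pads are 22 mm wide; open, the fingers measure 114 mm over their backs; the gripper's body (76 mm by 85 mm) begins 54 mm behind the grasp point. The pads swing forward as they close: fully open they stand 13 mm farther back than shut.
Start: joints at [1.132, 0.353, 1.633, -0, 1.155, -0.002], TCP at [264.4, 566.322, 231.281] pointing down, gripper open.
Joint ranges: [-2.63, 2.63], [-0.92, 2.1], [0.06, 2.66], [-1.3, 4.44], [0, 2.69], [-3.02, 3.02]. Speed limits (rad/s): [2.22, 2.22, 2.79, 3.14, 3.14, 3.14].

## Interface

Orientations are given as [roll, pitch, yaw] about the fixed x, y, z axes, in that order (R = Rz(yaw) Ry(pitch) Rx(roll)).
In Python, from rig import sense, grab_frame, sign_off, masks_of gives the robot as it stands. The module is installed in compiled form; this text tells all that it offers.
- The arm moves only by the shell command python3 -m inch 'ROWS' [FORCE]. ROWS is JSON, a list of rows, each an object of numbers: "gripper": the finger opening in m, from 0 to 0.0854; "tx", "ty", "tz": the shift along the tool's x, y, z in m; "spin": the turn about the tool's z in degrees. In form: [{"gripper": .., "tx": .., "ty": .., "tz": .., "spin": ..}, ...]. A call has exactly 8 rows; each row shifts and turns the commanded pose from where the row before left it, along the tool's axes as they then stand; what a row does not reach is not made up. A row lasts 1/10 s, in which the tool goes at most 50 mm and 8.59 degrees, less where a joint would pass 70% of its speed; a pose out of reach is approached as far as the arm can. A call is refused whole if a number of a shift passes 0.05 or a number of a turn 8.59, either way. A call with a gripper value outside its range is refused whole. The fingers move at their own pace and stop on an object; FORCE is the grip in N (left out, the last holds). Time passes only in rows, so rows that do not move let the fingers close, or fill a call up. It gives the time, the measured TCP pose, the force and the opening at its end, in the units of the state.
- sense(): the state, without advancing time (a new reading comes with each control period).
- grab_frame(name): name is "scene" or "side" or "wrist"; returns a dict with "pixels" (384x512x3 uint8, red, green, blue), "K" (3x3 intrinsics, pixels), "k1" (the pictures are not rectified: a ray, as slopes to the right and down, at radius r is drawn at 1 + k1 r^2 times it, then the intrinsics apply), "extrinsics" (4x4, takes a point from camera to world coordinates). Camera axes: x right, y down, z forward; pixel columns grow to the right and rows downward; lengths in mm; the calibration is good to about 2 mm. A picture is of the moment at which its call begins. There is no depth.
- sign_off(): hands the job in, once; it reports no verdict.
Trained networks look in the newest picture that a camera, given by its name, has taken for a name from the list of things; names that differ only in an ending like _2 or _b are one class to them, and where a whole thing is asked for, a point or a joint stands for the part that bears it (a point fixed in the world has none). Each returns a list of dicts, best first, with "conf" (0 to 1); they miss things now and then, are a little off and sometimes report something else, mostly with a low value. They report only what shows in the picture. A call takes as long as a camera call. They do not tell look-alikes from the thing itself.
- masks_of(camera, target): "pixels" (384x512 bool, what is visible of it) and "centre" ([row, column] in pixels, amid what is visible of it).
The state is a dict: "clock": time; "qpos": joint angles; "qvel": joint speeds; "joint_efforts": joint torques, N m; "eef_pos": TCP position; "tcp_rot": TCP orientation; "contact_force": force on the tool from outside, world axes, zero at the start; "wrist_torque": the same for the moment, N m; "opening": opening from 0.0 (shut) to 1.0 (fully open).
Only numpy, scipy, OpenCV 4.12 (cv2) and the standard library are available. Lean on these libraries where they do the work, as an engineer would, in place of code of your own. Each camera call takes 0.05 s, during which the arm holds its last target.

## Task

Lift the half-carved wooden bracket out of the sloping clamp board, turn it end for end so that its carved end lies on the left as the robot sees it (the side away from where the cam lever pointed at first), and lay it flat back in its place between the end stops. Then swing the wooden cam lever round, up the slope towards the robot, just far enough to take up the gap and pinch the bracket against the sprung fence: the fence should give way by about 5 mm, and must at no time be pushed back as far as 10 mm. Let go, and leave the tools lying around where they are.

Things in the scene. Friction and masses are not known exactly. Their poses are not given: they have to be found in the camera images.
- bed: wooden clamp board 205 x 250 mm, fixed, sloping 0.42 rad (24 deg), its face to the table's far side, high edge nearest the robot. Origin on its face at the middle of the bracket's place, 70 mm above the table; x up the slope (to the robot), y level (to the robot's right), z square out of it ('bed' axes below). End stops 12 mm high at y = +-79 to +-89 (|x| < 18) leave the bracket 4 mm play at each end. A fixed rail at x = -72 to -60 is 20 mm high
- fence (a joint): sprung fence: dark wooden bar 110 mm long along bed y, 14 mm thick, 16 mm high, on the lower side of the bracket's place. Its face is at bed x = -32 mm when free (joint 0); the joint is how far (m) it is pushed down the slope towards the rail, stop at 0.013. It gives from about 3 N, then 1.1 N more per mm
- cam_axis (a point): pivot of the cam lever, on the bed's face (bed z = 0, y = 0, x = 61 to 67 mm, set anew each time, does not shift in use). The cam, turning with the lever, is a wooden disc of radius 32 mm, bed z = 3 to 19 mm, 13 mm eccentric: with q = joint cam it reaches 32 + 13*cos(q-2.3) mm down the slope from the pivot, most at q = 2.3, and bears on the bracket's upper long edge
- cam (a joint): angle q of the wooden cam lever, rad, -0.4 to 2.6; it grows as the lever swings from pointing right (bed +y) to pointing up the slope (bed +x), clockwise seen from above. The lever points along (sin(q+0.25), cos(q+0.25)) in bed (x, y). Friction (0.1 N m) holds it where it is left. Lever bar 18 mm wide, bed z = 20 to 29 mm
- cam_knob (a point): grip of the cam lever: upright round wooden post of diameter 18 mm standing square to the board at the lever's end, 80 mm from the pivot, from bed z = 29 to 65 mm; this point is on its axis at bed z = 52 mm
- bracket_ridge (a point): half-carved bracket, loose, 0.16 to 0.27 kg, pale wood: plank 64 (x) x 150 (y) x 20 mm with a ridge along it, 26 mm wide (x), y = -50 to +62, z = 20 to 60 mm above the underside; grip across the 26 mm, tool square to the board. Point: ridge middle, 40 mm above the underside (bed z = 40 mm when seated); y to the carved end, z out of the plank. Starts in its place, carved end at bed +y
- carved_end (a point): centre of the carved end face of the bracket's plank (75 mm from the centre, 10 mm above the underside): the carved end has a scroll at the end of the ridge and small round buttons and beads on the plank; the other end is plain and square
- gouge_wide: loose bystander: wood-handled gouge lying flat, about 245 mm long, 22 mm thick, 20 mm wide edge; origin under its middle, x towards the blade
- gouge_narrow: loose bystander: dark wood-handled gouge lying flat, about 225 mm long, 22 mm thick, narrow edge; x towards the blade
- skew_chisel: loose bystander: wood-handled chisel lying flat, about 215 mm long, 22 mm thick; x towards the blade
- mallet: loose bystander: turned wooden carver's mallet lying on its side, 230 mm long, head 66 mm thick; x towards the head
- sharpening_stone: loose bystander: grey stone 60 x 160 x 25 mm, origin at the centre of its underside
- offcut: loose bystander: wooden block 50 x 35 x 30 mm, origin at the centre of its underside
- dust_brush: loose bystander: brush lying flat; x towards the bristles
Things that resemble listed ones, but are neither listed nor needed, are in the scene too. What is meant by the part that bears bracket_ridge is not red or turquoise, and is the larger of those in its own colour.

How it is judged:
By the outcome, as a careful person would: the job done as asked, in the order asked, and still so for the second after the job is handed in, with the robot touching nothing.
It also fails if it takes over 58 s, if anything falls off the work surface, if the arm or the gripper's body presses on something with over 40 N, if the wrist force passes 120 N, or if a joint passes its speed limit or range.

## Working session

There is one attempt and no reset: what is moved stays moved. The work goes in short steps, Python scripts to look and compute and a shell command to move; the robot and the scene stay as the last step left them, time stands still between calls to the robot, and variables do not carry over. Pictures are saved under pics/ and viewed, and the job is handed in when it is done.

```bash
ls; mkdir -p pics; python3 - <<'E'
from rig import sense, grab_frame
import cv2,json
print(sense())
for n in ["scene","side","wrist"]:
    f=grab_frame(n)
    cv2.imwrite(f"pics/{n}0.png",cv2.cvtColor(f["pixels"],cv2.COLOR_RGB2BGR))
    print(n,f["K"],f["k1"],f["extrinsics"])
E
```

```text
pics
{'clock': 0.0, 'qpos': array([ 1.13161137e+00,  3.53643546e-01,  1.63417487e+00,  3.20562391e-06,
        1.15519245e+00, -2.36695264e-03]), 'qvel': array([-6.62859622e-04,  5.33065759e-04, -1.77927318e-03,  9.63327790e-04,
       -2.29967786e-03,  7.15266863e-05]), 'joint_efforts': array([ 4.09567641e-03, -6.05247903e+01, -3.42072058e+01,  2.86773939e-04,
        9.21922037e-03,  1.85978115e-05]), 'eef_pos': array([264.18029087, 565.87279668, 230.54712905]), 'tcp_rot': array([-3.14017445e+00, -6.28772663e-06,  2.70477335e+00]), 'contact_force': array([-0.01614554, -0.18929917,  0.6460974 ]), 'wrist_torque': array([-0.00726122,  0.0620915 , -0.01005513]), 'opening': 0.9972952642944071}
scene [[410.43403594   0.         250.42400652]
 [  0.         410.43403594 193.99254042]
 [  0.           0.           1.        ]] -0.1452494748235102 [[-3.93153493e-01  6.01029067e-01 -6.95840780e-01  1.38628504e+03]
 [ 9.19450619e-01  2.62248384e-01 -2.92978403e-01  3.82370012e+02]
 [ 6.39458421e-03 -7.54976718e-01 -6.55720416e-01  8.94669327e+02]
 [ 0.00000000e+00  0.00000000e+00  0.00000000e
[... 166 characters left out ...]
40111613 [[ 9.99884115e-01 -1.29377263e-02  8.02324972e-03  5.59820995e+02]
 [-1.48621306e-02 -7.15412954e-01  6.98543787e-01 -6.80439832e+02]
 [-3.29763155e-03 -6.98582078e-01 -7.15522331e-01  9.01003745e+02]
 [ 0.00000000e+00  0.00000000e+00  0.00000000e+00  1.00000000e+00]]
wrist [[301.98536199   0.         258.0790129 ]
 [  0.         301.98536199 199.85230839]
 [  0.           0.           1.        ]] 0.021689399093022373 [[ 4.22484761e-01  8.58351327e-01  2.91100713e-01  1.88599014e+02]
 [ 9.06368413e-01 -3.99495017e-01 -1.37477385e-01  6.02814259e+02]
 [-1.71061166e-03  3.21926591e-01 -9.46763087e-01  3.73110337e+02]
 [ 0.00000000e+00  0.00000000e+00  0.00000000e+00  1.00000000e+00]]
```

View pics/scene0.png

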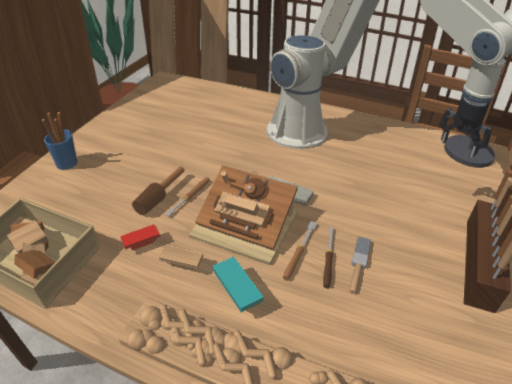

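View pics/side0.png

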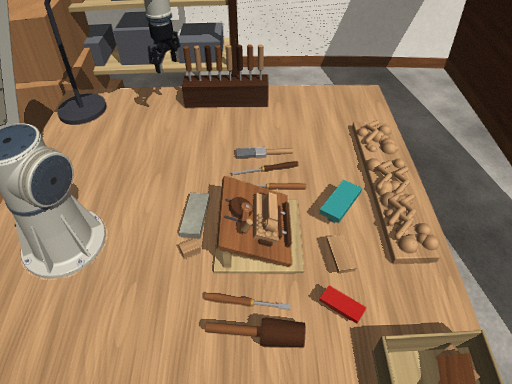

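View pics/wrist0.png

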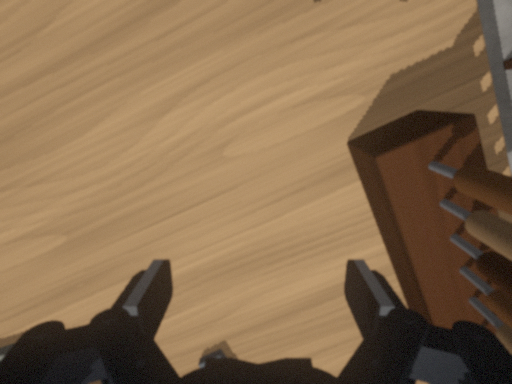

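The scene picture shows the clamp board around (247,212) with the bracket in it and the cam above. In the side picture the board is at (258,222). I'll build the helpers, get masks and enlarge the crops.

```bash
cat > h.py <<'E'
import numpy as np, cv2
from rig import sense, grab_frame, masks_of
from scipy.spatial.transform import Rotation as Rot
def grab(n,name=None):
    f=grab_frame(n)
    if name: cv2.imwrite(f"pics/{name}.png",cv2.cvtColor(f["pixels"],cv2.COLOR_RGB2BGR))
    return f
def dist(f): return np.array([f["k1"],0,0,0.])
def ray(f,u,v):
    p=cv2.undistortPoints(np.array([[[u,v]]],float),f["K"],dist(f))[0,0]
    E=f["extrinsics"]; d=E[:3,:3]@np.array([p[0],p[1],1]); return E[:3,3],d/np.linalg.norm(d)
def proj(f,P):
    E=np.linalg.inv(f["extrinsics"]); 
    q,_=cv2.projectPoints(np.atleast_2d(P).astype(float),cv2.Rodrigues(E[:3,:3])[0],E[:3,3],f["K"],dist(f)); return q[:,0]
def tri(*rs):
    A=0;b=0
    for o,d in rs:
        M=np.eye(3)-np.outer(d,d);A=A+M;b=b+M@o
    x=np.linalg.solve(A,b); return x,[np.linalg.norm((np.eye(3)-np.outer(d,d))@(x-o)) for o,d in rs]
def crop(f,x0,y0,x1,y1,s,name):
    im=cv2.cvtColor(f["pixels"],cv2.COLOR_RGB2BGR)[y0:y1,x0:x1]
    cv2.imwrite(f"pics/{name}.png",cv2.resize(im,None,fx=s,fy=s,interpolation=cv2.INTER_CUBIC))
# bed frame: pose params (x,y,yaw) ; bed x up slope towards robot
def bedT(x,y,yaw,z=70.,s=0.42):
    # at yaw=0: bed x = (-cos s,0,sin s) ; bed y = (0,-1,0); z=(sin s,0,cos s)
    R=np.array([[-np.cos(s),0,np.sin(s)],[0,-1,0],[np.sin(s),0,np.cos(s)]])
    return Rot.from_euler('z',yaw).as_matrix()@R, np.array([x,y,z])
E
python3 - <<'E'
from h import *
for n in ["scene","side"]:
    f=grab(n)
    np.save(f"{n}.npy",f,allow_pickle=True)
    for t in ["bed","bracket_ridge","cam_knob","fence","cam","carved_end"]:
        for m in masks_of(n,t)[:4]: print(n,t,round(m["conf"],2),m["centre"],m["pixels"].sum())
    if n=="scene": crop(f,185,155,315,265,6,"sc1")
    else: crop(f,205,165,315,280,5,"sd1")
E
```

```text
scene bed 0.9 [199.9, 252.3] 4118
scene bracket_ridge 0.84 [259.3, 179.8] 718
scene bracket_ridge 0.74 [206.6, 242.2] 1127
scene bracket_ridge 0.72 [283.0, 235.2] 1416
scene bracket_ridge 0.66 [218.1, 239.0] 207
scene cam_knob 0.65 [185.9, 249.1] 577
scene fence 0.71 [217.0, 238.0] 178
scene fence 0.45 [198.8, 248.4] 4157
scene cam 0.64 [183.6, 247.3] 593
scene carved_end 0.95 [257.8, 181.9] 669
scene carved_end 0.84 [211.7, 242.3] 1087
scene carved_end 0.75 [238.6, 139.3] 648
scene carved_end 0.58 [284.3, 236.5] 1439
side bed 0.58 [226.1, 244.2] 4124
side bed 0.16 [214.3, 264.9] 1103
side bracket_ridge 0.94 [214.6, 264.4] 1133
side bracket_ridge 0.78 [304.2, 341.6] 851
side bracket_ridge 0.73 [201.4, 338.7] 978
side bracket_ridge 0.67 [250.6, 339.9] 746
side cam_knob 0.68 [213.5, 242.7] 554
side cam_knob 0.39 [166.0, 276.8] 237
side cam 0.65 [210.4, 242.8] 496
side carved_end 0.83 [216.8, 266.4] 1123
side carved_end 0.8 [199.1, 340.2] 995
side carved_end 0.64 [306.8, 344.4] 864
side carved_end 0.59 [253.2, 342.1] 657
```

View pics/sc1.png

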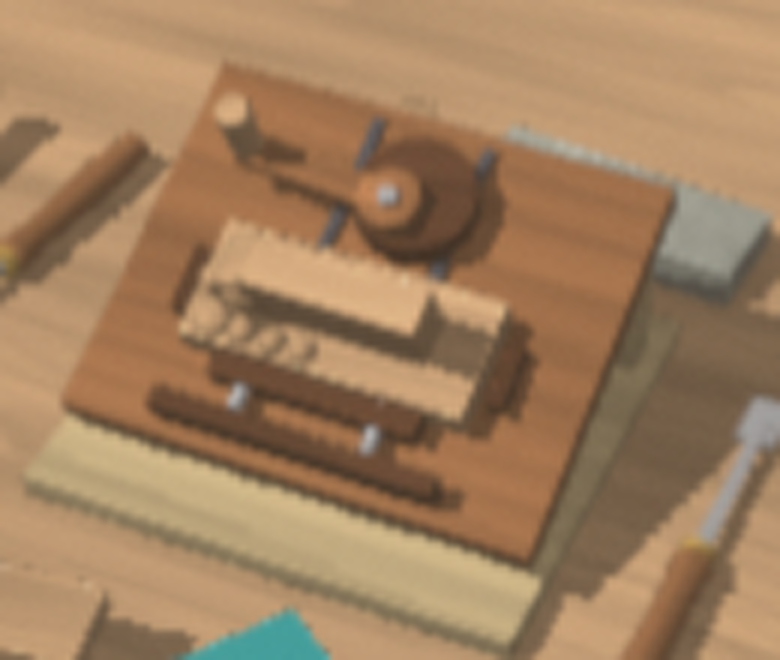

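View pics/sd1.png

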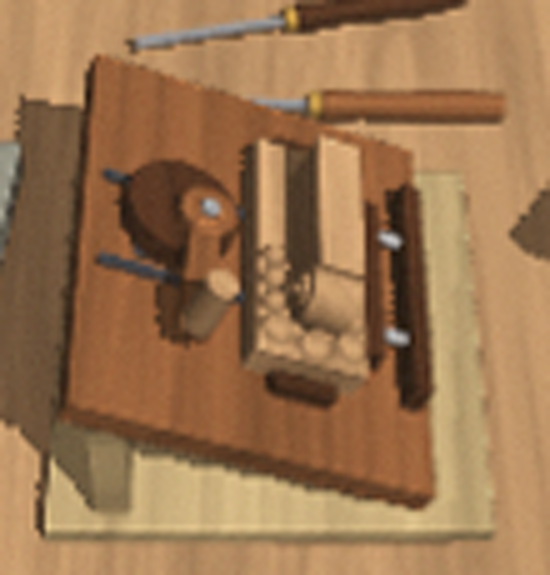

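```bash
python3 - <<'E'
from h import *
S=np.load("scene.npy",allow_pickle=True).item();D=np.load("side.npy",allow_pickle=True).item()
cs=lambda a,b:((a+.5)/6-.5+185,(b+.5)/6-.5+155)
cd=lambda a,b:((a+.5)/5-.5+205,(b+.5)/5-.5+165)
pts={"H+":((225,62),(65,408)),"H-":((673,187),(97,57)),"L-":((530,560),(412,153)),"L+":((65,402),(432,496)),
"knobtop":((233,105),(221,281)),"axis":((388,194),(211,206)),
"ridge plain top lo":((415,335),(360,142)),"ridge plain top hi":((433,290),(322,136)),"plank plain hi":((507,303),(258,143)),"plank carved hi":((232,222),(245,358)),
"rail+lo":None}
T={}
for k,v in pts.items():
    if v is None: continue
    x,e=tri(ray(S,*cs(*v[0])),ray(D,*cd(*v[1])));T[k]=x;print(k,x.round(1),np.round(e[0],1))
n=np.linalg.norm
print(n(T["H+"]-T["H-"]),n(T["L+"]-T["L-"]),n(T["H+"]-T["L+"]),n(T["H-"]-T["L-"]))
yv=T["H+"]-T["H-"]+T["L+"]-T["L-"]; print("yaw",np.arctan2(yv[1],yv[0])+np.pi/2)
xv=T["H+"]+T["H-"]-T["L+"]-T["L-"]; print("slope",np.arcsin(xv[2]/n(xv)),"yaw",np.arctan2(-xv[1],-xv[0]))
yaw=np.arctan2(yv[1],yv[0])+np.pi/2
R,o=bedT(0,0,yaw)
for k in T: print(k,(R.T@(T[k]-T["axis"])).round(1))
E
```

```text
H+ [ 467.7 -103.   115.4] 0.9
H- [472.7 145.8 116.7] 1.0
L- [659.2 144.8  33.5] 1.0
L+ [ 653.5 -103.4   33.5] 0.5
knobtop [545.6 -58.1 156.9] 0.4
axis [539.9  22.  123. ] 0.1
ridge plain top lo [622.2  71.4 118.7] 0.4
ridge plain top hi [600.1  70.  126.7] 0.8
plank plain hi [564.9  94.   97.3] 1.3
plank carved hi [556.9 -55.7  91.6] 0.2
248.85569543191497 248.26743781061307 203.07460242939737 204.17786709035863
yaw -0.021631095642291154
slope 0.4173357548788998 yaw -0.003812713311138965
H+ [ 60.3 126.5 -35.2]
H- [  61.2 -122.3  -34.2]
L- [-143.  -125.4  -34.1]
L+ [-142.7  122.9  -34.3]
knobtop [ 7.  79.9 34. ]
axis [0. 0. 0.]
ridge plain top lo [-75.9 -51.2  29.2]
ridge plain top hi [-52.5 -49.3  27.5]
plank plain hi [-31.9 -72.5 -13.9]
plank carved hi [-29.9  77.3 -21. ]
```

The board holds the seated bracket, carved end toward the lever. The look-alikes in the scene picture are:
- red block (140,238)
- turquoise block (237,283)
- small thin pale piece (181,259)
- seated pale bracket (243,208)

The seated one fits: it is neither red nor turquoise, it is the larger of the two pale ones, and it lies in its place. The sc1 crop shows the ridge, with the scroll and buttons on the lever side.

Next I turn the tool and bring the wrist camera over the board.

```bash
python3 -m inch '[{"gripper":0.085,"tz":-0.01,"spin":8.2},{"tz":-0.01,"spin":8.2},{"tz":-0.01,"spin":8.2},{"tz":-0.01,"spin":8.2},{"tz":-0.01,"spin":8.2},{"spin":8.2},{"spin":8.2},{"spin":8.2}]'; python3 -m inch '[{"tx":-0.045,"ty":0.03},{"tx":-0.045,"ty":0.03},{"tx":-0.045,"ty":0.03},{"tx":-0.045,"ty":0.03},{"tx":-0.045,"ty":0.03},{"tx":-0.045,"ty":0.03},{"tx":-0.045,"ty":0.03},{"tx":-0.045,"ty":0.03}]'
```

```text
$[0]: bad value
$[0]: bad value
```

```bash
python3 -m inch '[{"gripper":0.085,"tx":0,"ty":0,"tz":-0.01,"spin":8.2},{"gripper":0.085,"tx":0,"ty":0,"tz":-0.01,"spin":8.2},{"gripper":0.085,"tx":0,"ty":0,"tz":-0.01,"spin":8.2},{"gripper":0.085,"tx":0,"ty":0,"tz":-0.01,"spin":8.2},{"gripper":0.085,"tx":0,"ty":0,"tz":-0.01,"spin":8.2},{"gripper":0.085,"tx":0,"ty":0,"tz":0,"spin":8.2},{"gripper":0.085,"tx":0,"ty":0,"tz":0,"spin":8.2},{"gripper":0.085,"tx":0,"ty":0,"tz":0,"spin":8.2}]'
```

```text
clock: 1.65
eef_pos: [264.4, 566.3, 281.4]
tcp_rot: [3.142, -0.0, 1.554]
contact_force: [0.2, -0.7, -0.3]
opening: 0.994
```

```bash
python3 -m inch '[{"gripper":0.085,"tx":-0.045,"ty":0.03,"tz":0,"spin":0},{"gripper":0.085,"tx":-0.045,"ty":0.03,"tz":0,"spin":0},{"gripper":0.085,"tx":-0.045,"ty":0.03,"tz":0,"spin":0},{"gripper":0.085,"tx":-0.045,"ty":0.03,"tz":0,"spin":0},{"gripper":0.085,"tx":-0.045,"ty":0.03,"tz":0,"spin":0},{"gripper":0.085,"tx":-0.045,"ty":0.03,"tz":0,"spin":0},{"gripper":0.085,"tx":-0.045,"ty":0.03,"tz":0,"spin":0},{"gripper":0.085,"tx":-0.045,"ty":0.03,"tz":0,"spin":0}]'; python3 -m inch '[{"gripper":0.085,"tx":-0.045,"ty":0.03,"tz":0,"spin":0},{"gripper":0.085,"tx":-0.045,"ty":0.03,"tz":0,"spin":0},{"gripper":0.085,"tx":-0.04,"ty":0.02,"tz":0,"spin":0},{"gripper":0.085,"tx":0,"ty":0,"tz":0,"spin":0},{"gripper":0.085,"tx":0,"ty":0,"tz":0,"spin":0},{"gripper":0.085,"tx":0,"ty":0,"tz":0,"spin":0},{"gripper":0.085,"tx":0,"ty":0,"tz":0,"spin":0},{"gripper":0.085,"tx":0,"ty":0,"tz":0,"spin":0}]'
python3 - <<'E'
from h import *
f=grab("wrist","w1");np.save("w1.npy",f,allow_pickle=True)
print(f["extrinsics"][:3].round(3))
for t in ["bracket_ridge","cam_knob","carved_end","fence","bed"]:
    for m in masks_of("wrist",t)[:4]: print(t,round(m["conf"],2),m["centre"],m["pixels"].sum())
E
```

```text
clock: 2.45
eef_pos: [483.5, 229.3, 281.6]
tcp_rot: [3.141, -0.0, 1.56]
contact_force: [0.9, 0.1, -0.5]
opening: 0.994
clock: 3.25
eef_pos: [556.3, 108.2, 281.4]
tcp_rot: [3.142, -0.0, 1.562]
contact_force: [0.2, -0.3, 0.1]
opening: 0.997
[[ 1.00000e+00 -8.00000e-03 -3.00000e-03  5.56517e+02]
 [-9.00000e-03 -9.47000e-01 -3.22000e-01  1.92712e+02]
 [-0.00000e+00  3.22000e-01 -9.47000e-01  4.23877e+02]]
bracket_ridge 0.95 [279.7, 419.5] 2304
bracket_ridge 0.92 [167.6, 462.8] 7060
bracket_ridge 0.37 [258.9, 236.2] 3563
carved_end 0.65 [239.6, 290.7] 6397
carved_end 0.65 [280.8, 419.4] 2321
carved_end 0.63 [163.3, 466.1] 7011
fence 0.68 [203.5, 317.6] 145
fence 0.4 [253.9, 235.0] 3677
bed 0.57 [220.0, 239.7] 22558
```

View pics/w1.png

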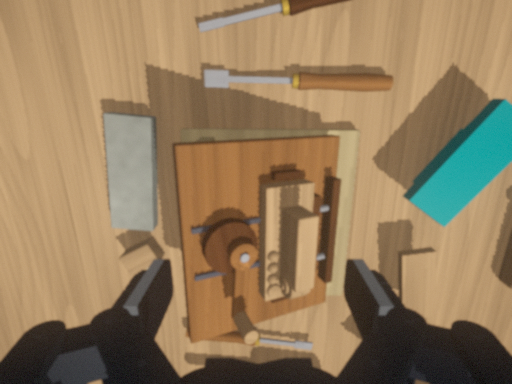

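The wrist view shows the bracket around (288,240), the cam disc (230,245), the knob (250,337), the fence (318,235) and the rail (332,230). I'll enlarge it and measure.

```bash
python3 - <<'E'
from h import *
f=np.load("w1.npy",allow_pickle=True).item()
crop(f,170,125,365,350,4,"w1a"); import cv2
im=cv2.imread("pics/w1a.png");print(im.shape)
cv2.imwrite("pics/w1b.png",cv2.resize(cv2.imread("pics/w1.png")[160:310,180:355],None,fx=4.5,fy=4,interpolation=2)[:, :])
E
```

```text
(900, 780, 3)
```

```bash
python3 - <<'E'
from h import *
f=np.load("w1.npy",allow_pickle=True).item()
crop(f,170,125,365,275,4,"w1t");crop(f,170,225,365,355,4,"w1u")
E
```

```text
(no output)
```

View pics/w1t.png

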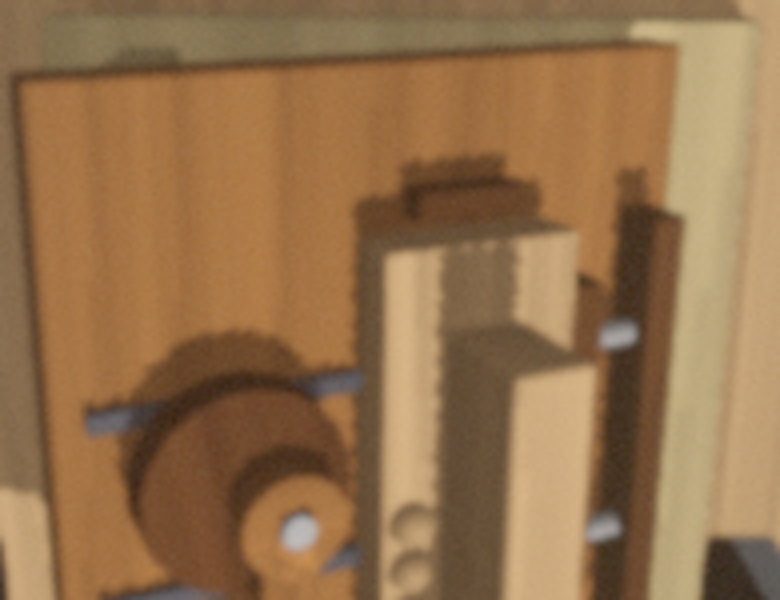

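View pics/w1u.png

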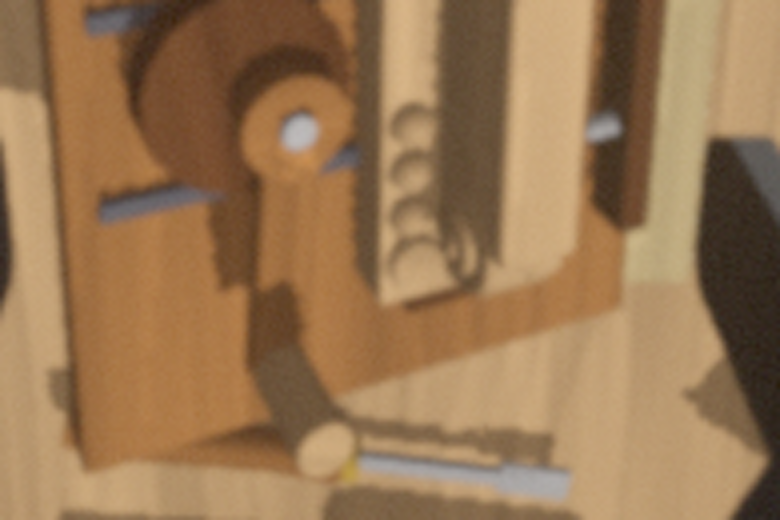

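```bash
cat > fit.py <<'E'
from h import *
from scipy.optimize import least_squares
S=np.load("scene.npy",allow_pickle=True).item();D=np.load("side.npy",allow_pickle=True).item();W=np.load("w1.npy",allow_pickle=True).item()
cs=lambda a,b:((a+.5)/6-.5+185,(b+.5)/6-.5+155)
cd=lambda a,b:((a+.5)/5-.5+205,(b+.5)/5-.5+165)
wt=lambda a,b:((a+.5)/4-.5+170,(b+.5)/4-.5+125)
wu=lambda a,b:((a+.5)/4-.5+170,(b+.5)/4-.5+225)
obs={"H+":(cs(225,62),cd(65,408),wu(88,468)),"H-":(cs(673,187),cd(97,57),wt(20,78)),"L-":(cs(530,560),None,wt(678,45)),"L+":(cs(65,402),cd(432,496),wu(618,308)),
"knob":(cs(233,105),cd(221,281),wu(328,447)),"axis":(cs(388,194),cd(211,206),wt(300,531)),
"rpl":(cs(415,335),cd(360,142),wt(597,362)),"rph":(cs(433,290),cd(322,136),wt(513,375)),"pph":(cs(507,303),cd(258,143),wt(385,250)),"ppl":(None,None,wt(577,231)),"pch":(cs(232,222),cd(245,358),wu(382,302))}
def pts(p):
    x,y,z,yaw,xH,xL,ax,q,h,b,c=p
    R,o=bedT(x,y,yaw,z)
    a=q+.25
    B={"H+":(xH,125,0),"H-":(xH,-125,0),"L+":(xL,125,0),"L-":(xL,-125,0),"knob":(ax+80*np.sin(a),80*np.cos(a),65),"axis":(ax,0,h),
    "rpl":(-13+b,-50+c,60),"rph":(13+b,-50+c,60),"pph":(32+b,-75+c,20),"ppl":(-32+b,-75+c,20),"pch":(32+b,75+c,20)}
    return {k:R@np.array(v)+o for k,v in B.items()}
def res(p,full=False):
    P=pts(p);r=[];d={}
    for k,o in obs.items():
        for i,f in enumerate((S,D,W)):
            if o[i] is None: continue
            e=proj(f,P[k])[0]-o[i]; e=e*(1,1,1)[i] if 0 else e
            r+=list(e);d[k,"SDW"[i]]=e.round(1)
    r+=[(p[2]-70)/3, p[9]/1.5, p[10]/2]
    return d if full else np.array(r)
s=least_squares(res,[587,21,70,-.015,125,-80,64,-.15,34,0,0],loss="soft_l1")
if __name__=="__main__":
    print(dict(zip("x y z yaw xH xL ax q h b c".split(),s.x.round(3))))
    print(res(s.x,True))
E
python3 fit.py
```

```text
{'x': np.float64(584.509), 'y': np.float64(21.293), 'z': np.float64(66.736), 'yaw': np.float64(-0.014), 'xH': np.float64(124.38), 'xL': np.float64(-79.027), 'ax': np.float64(63.629), 'q': np.float64(-0.177), 'h': np.float64(32.983), 'b': np.float64(-0.228), 'c': np.float64(0.697)}
{('H+', 'S'): array([-0.2,  0. ]), ('H+', 'D'): array([ 0.3, -1.1]), ('H+', 'W'): array([-0.4,  1. ]), ('H-', 'S'): array([0.4, 0.2]), ('H-', 'D'): array([-0.2, -1. ]), ('H-', 'W'): array([0.6, 0.5]), ('L-', 'S'): array([-0. , -0.2]), ('L-', 'W'): array([-0.3, -0.2]), ('L+', 'S'): array([-0.8,  0. ]), ('L+', 'D'): array([0.4, 0.1]), ('L+', 'W'): array([-0.2, -0.4]), ('knob', 'S'): array([-0.2,  0.9]), ('knob', 'D'): array([0.2, 0.5]), ('knob', 'W'): array([-0.7, -0.6]), ('axis', 'S'): array([-0. ,  0.1]), ('axis', 'D'): array([-0.,  0.]), ('axis', 'W'): array([-0. ,  0.1]), ('rpl', 'S'): array([-0.3,  0.4]), ('rpl', 'D'): array([-0. ,  1.1]), ('rpl', 'W'): array([-0.2, -0.3]), ('rph', 'S'): array([ 0.2, -0.2]), ('rph', 'D'): array([-1. , -0.3]), ('rph', 'W'): array([0.3, 0.1]), ('pph', 'S'): array([0.3, 0.3]), ('pph', 'D'): array([-0.4, -1. ]), ('pph', 'W'): array([0.2, 0.8]), ('ppl', 'W'): array([ 0.2, -0.3]), ('pch', 'S'): array([-0.5, -0.3]), ('pch', 'D'): array([ 2.1, -2.1]), ('pch', 'W'): array([-0.7,  0. ])}
```

Fit: board origin about (585,21,67–70), board yaw −0.014, pivot at bed x ≈ 64, q ≈ −0.18, bracket centred. The tool can only be moved and spun while vertical, so the plan is to pinch the ridge along world x and let it upright itself to level. I then turn it via a table regrasp, because joint 6 cannot do a full 180°.

First I move over the ridge.

```bash
python3 -m inch '[{"gripper":0.055,"tx":-0.03,"ty":0.017,"tz":0,"spin":0},{"gripper":0.055,"tx":-0.03,"ty":0.017,"tz":0.02,"spin":0},{"gripper":0.055,"tx":-0.031,"ty":0.0165,"tz":0.03,"spin":0.3},{"gripper":0.055,"tx":0,"ty":0,"tz":0.04,"spin":0},{"gripper":0.055,"tx":0,"ty":0,"tz":0.03,"spin":0},{"gripper":0.055,"tx":0,"ty":0,"tz":0.02,"spin":0},{"gripper":0.055,"tx":0,"ty":0,"tz":0,"spin":0},{"gripper":0.055,"tx":0,"ty":0,"tz":0,"spin":0}]' 20
python3 - <<'E'
from h import *
f=grab("wrist","w2");f=grab("side");crop(f,205,135,325,255,5,"sd2")
s=sense();print(s["qpos"].round(3),s["eef_pos"])
E
```

```text
clock: 4.35
eef_pos: [606.4, 15.6, 141.6]
tcp_rot: [-3.141, 0.0, 1.555]
contact_force: [0.3, 0.1, -0.0]
opening: 0.645
[0.023 0.42  1.75  0.    0.969 0.039] [607.29058252  15.64798876 142.84434362]
```

View pics/w2.png

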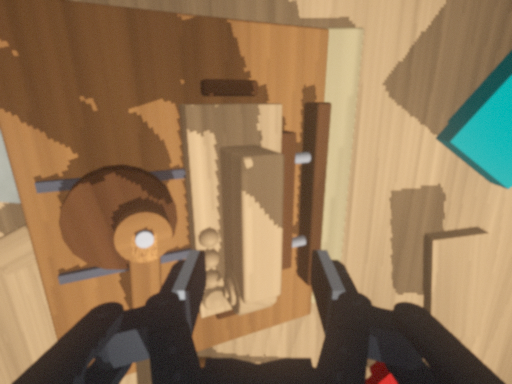

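View pics/sd2.png

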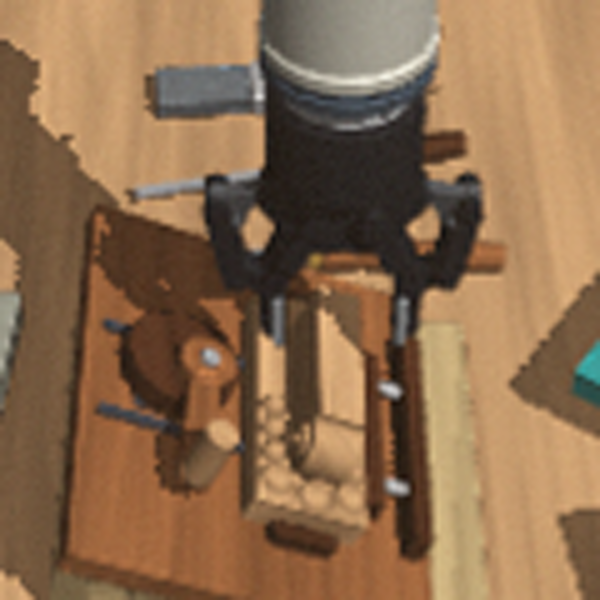

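The wrist image shows the fingers at (185,290) and (330,290), straddling the ridge (250,220). Now I go down and close slowly.

```bash
python3 -m inch '[{"gripper":0.055,"tx":0,"ty":0,"tz":0.015,"spin":0},{"gripper":0.055,"tx":0,"ty":0,"tz":0.015,"spin":0},{"gripper":0.055,"tx":0,"ty":0,"tz":0.01,"spin":0},{"gripper":0.048,"tx":0,"ty":0,"tz":0,"spin":0},{"gripper":0.042,"tx":0,"ty":0,"tz":0,"spin":0},{"gripper":0.04,"tx":0,"ty":0,"tz":0,"spin":0},{"gripper":0.04,"tx":0,"ty":0,"tz":0,"spin":0},{"gripper":0.04,"tx":0,"ty":0,"tz":0,"spin":0}]' 20
python3 - <<'E'
from h import *
f=grab("wrist","w3");f=grab("side");crop(f,205,135,325,255,5,"sd3")
s=sense();print(s["contact_force"].round(1),s["eef_pos"],s["opening"]*85.4)
E
```

```text
clock: 5.25
eef_pos: [606.2, 15.5, 101.6]
tcp_rot: [3.142, 0.0, 1.555]
contact_force: [-2.4, -0.2, 0.2]
opening: 0.473
[-1.5 -0.   0.4] [606.1699574   15.52783934 101.51256823] 40.04458708028636
```

View pics/w3.png

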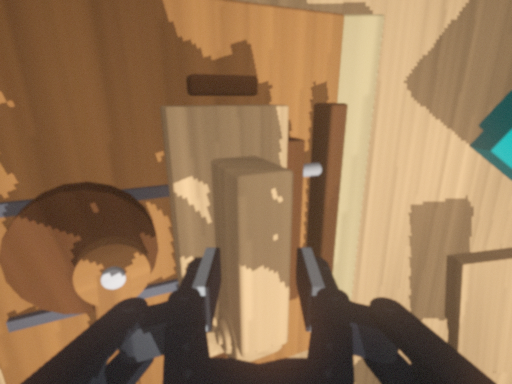

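View pics/sd3.png

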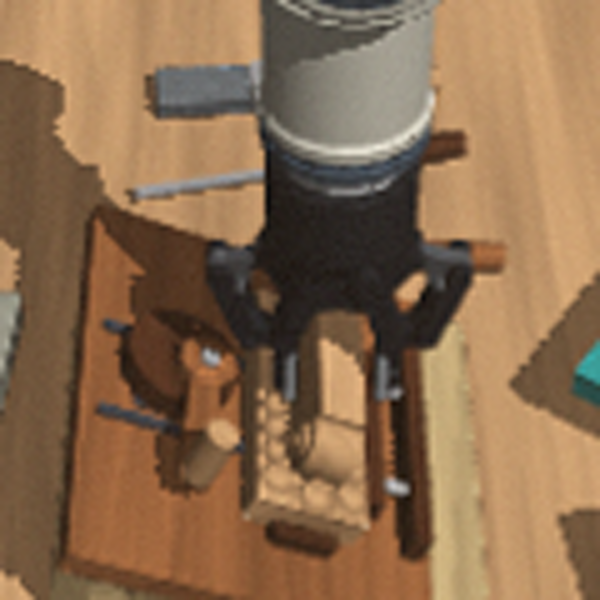

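```bash
python3 -m inch '[{"gripper":0.037,"tx":0,"ty":0,"tz":0,"spin":0},{"gripper":0.035,"tx":0,"ty":0,"tz":0,"spin":0},{"gripper":0.033,"tx":0,"ty":0,"tz":-0.002,"spin":0},{"gripper":0.031,"tx":0,"ty":0,"tz":-0.003,"spin":0},{"gripper":0.029,"tx":0,"ty":0,"tz":-0.003,"spin":0},{"gripper":0.027,"tx":0,"ty":0,"tz":-0.004,"spin":0},{"gripper":0.024,"tx":0,"ty":0,"tz":-0.004,"spin":0},{"gripper":0.022,"tx":0,"ty":0,"tz":0,"spin":0}]' 20
python3 - <<'E'
from h import *
f=grab("wrist","w4");f=grab("side");crop(f,205,135,325,255,5,"sd4")
s=sense();print(s["contact_force"].round(1),s["eef_pos"],s["opening"]*85.4)
E
```

```text
clock: 6.15
eef_pos: [607.9, 15.5, 118.5]
tcp_rot: [3.138, -0.0, 1.555]
contact_force: [-0.2, -0.5, -2.2]
opening: 0.294
[1.5 0.6 1.4] [607.74586418  15.54193904 118.07263114] 25.553703299479274
```

View pics/w4.png

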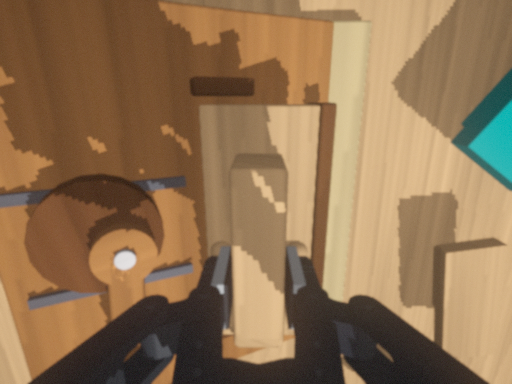

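View pics/sd4.png

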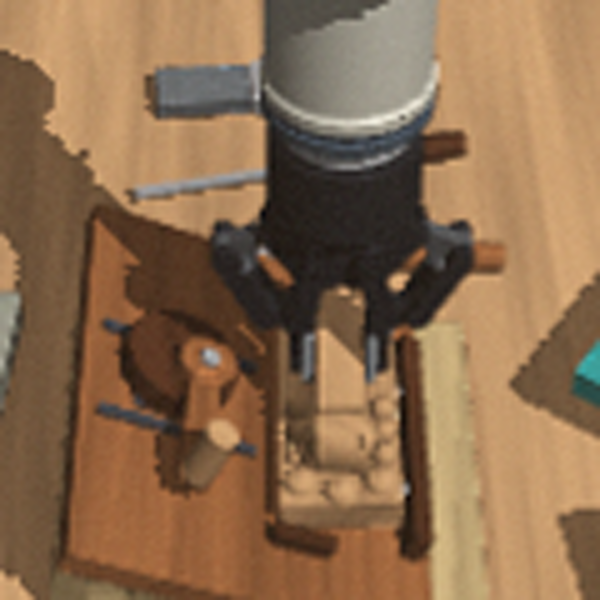

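Levelled in the grip (opening 25.6 mm, ridge upright at (260,250) in the wrist view). I lift, then check that the table spot near (400,260) is free.

```bash
python3 -m inch '[{"gripper":0.02,"tx":0,"ty":0,"tz":0,"spin":0},{"gripper":0.02,"tx":0,"ty":0,"tz":-0.005,"spin":0},{"gripper":0.02,"tx":0,"ty":0,"tz":-0.015,"spin":0},{"gripper":0.02,"tx":0,"ty":0,"tz":-0.03,"spin":0},{"gripper":0.02,"tx":0,"ty":0,"tz":-0.03,"spin":0},{"gripper":0.02,"tx":0,"ty":0,"tz":-0.02,"spin":0},{"gripper":0.02,"tx":0,"ty":0,"tz":0,"spin":0},{"gripper":0.02,"tx":0,"ty":0,"tz":0,"spin":0}]' 40
python3 - <<'E'
from h import *
f=grab("wrist","w5");np.save("w5.npy",f,allow_pickle=True);f=grab("side")
im=cv2.cvtColor(f["pixels"],cv2.COLOR_RGB2BGR)
q=np.array([[400+a,260+b,0] for a,b in((-85,-50),(85,-50),(85,50),(-85,50))])
cv2.polylines(im,[proj(f,q).astype(int)],True,(0,0,255));cv2.imwrite("pics/sd5.png",im)
s=sense();print(s["contact_force"].round(1),s["eef_pos"],s["opening"]*85.4)
E
```

```text
clock: 7.05
eef_pos: [606.1, 15.5, 217.5]
tcp_rot: [3.141, -0.0, 1.555]
contact_force: [0.3, -1.0, -4.5]
opening: 0.292
[-0.1 -0.4 -1.4] [605.2672741   15.5230438  216.01877234] 24.92410122441269
```

View pics/w5.png

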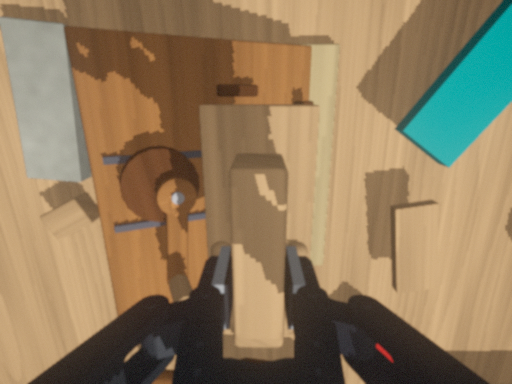

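View pics/sd5.png

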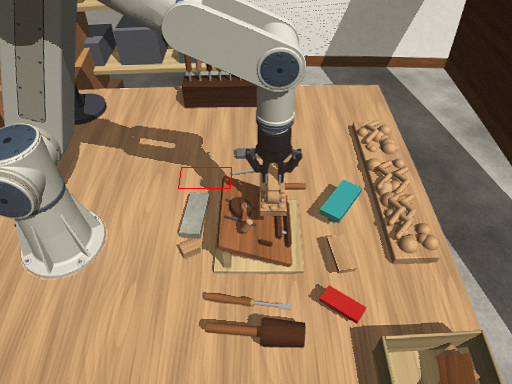

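The bracket is held level, and the spot is free if shifted a little nearer the robot. I carry it to about (360,280) and turn 90°.

```bash
python3 -m inch '[{"gripper":0.02,"tx":0.033,"ty":-0.031,"tz":0,"spin":0},{"gripper":0.02,"tx":0.033,"ty":-0.031,"tz":0,"spin":0},{"gripper":0.02,"tx":0.033,"ty":-0.031,"tz":0,"spin":0},{"gripper":0.02,"tx":0.033,"ty":-0.031,"tz":0,"spin":0},{"gripper":0.02,"tx":0.033,"ty":-0.031,"tz":0,"spin":0},{"gripper":0.02,"tx":0.033,"ty":-0.031,"tz":0,"spin":0},{"gripper":0.02,"tx":0.033,"ty":-0.031,"tz":0,"spin":0},{"gripper":0.02,"tx":0.033,"ty":-0.031,"tz":0,"spin":0}]' 40
python3 -m inch '[{"gripper":0.02,"tx":0,"ty":0,"tz":0,"spin":8.2},{"gripper":0.02,"tx":0,"ty":0,"tz":0.01,"spin":8.2},{"gripper":0.02,"tx":0,"ty":0,"tz":0.01,"spin":8.2},{"gripper":0.02,"tx":0,"ty":0,"tz":0.01,"spin":8.2},{"gripper":0.02,"tx":0,"ty":0,"tz":0.01,"spin":8.2},{"gripper":0.02,"tx":0,"ty":0,"tz":0.01,"spin":8.2},{"gripper":0.02,"tx":0,"ty":0,"tz":0.01,"spin":8.2},{"gripper":0.02,"tx":0,"ty":0,"tz":0.01,"spin":8.2}]'
python3 -m inch '[{"gripper":0.02,"tx":0,"ty":0,"tz":0.01,"spin":8.2},{"gripper":0.02,"tx":0,"ty":0,"tz":0.01,"spin":8.2},{"gripper":0.02,"tx":0,"ty":0,"tz":0.01,"spin":8.2},{"gripper":0.02,"tx":0,"ty":0,"tz":0.01,"spin":0},{"gripper":0.02,"tx":0,"ty":0,"tz":0.01,"spin":0},{"gripper":0.02,"tx":0,"ty":0,"tz":0.01,"spin":0},{"gripper":0.02,"tx":0,"ty":0,"tz":0,"spin":0},{"gripper":0.02,"tx":0,"ty":0,"tz":0,"spin":0}]'
python3 - <<'E'
from h import *
f=grab("side");crop(f,130,90,280,230,4,"sd6")
f=grab("scene");crop(f,270,80,470,230,4,"sc6")
s=sense();print(s["contact_force"].round(1),s["eef_pos"],s["qpos"].round(2))
E
```

```text
clock: 7.95
eef_pos: [360.5, 284.1, 216.2]
tcp_rot: [-3.14, 0.001, 1.554]
contact_force: [0.4, 0.9, -1.9]
opening: 0.296
clock: 8.75
eef_pos: [361.8, 282.9, 145.7]
tcp_rot: [3.141, 0.002, 0.404]
contact_force: [-0.0, -0.6, -1.9]
opening: 0.293
clock: 9.55
eef_pos: [362.4, 283.4, 87.0]
tcp_rot: [3.141, 0.001, -0.019]
contact_force: [-0.6, 0.3, -1.8]
opening: 0.296
[-0.1 -0.3 -2.8] [362.81805907 283.70360326  87.60329454] [0.66 0.31 2.1  0.   0.74 2.25]
```

View pics/sd6.png

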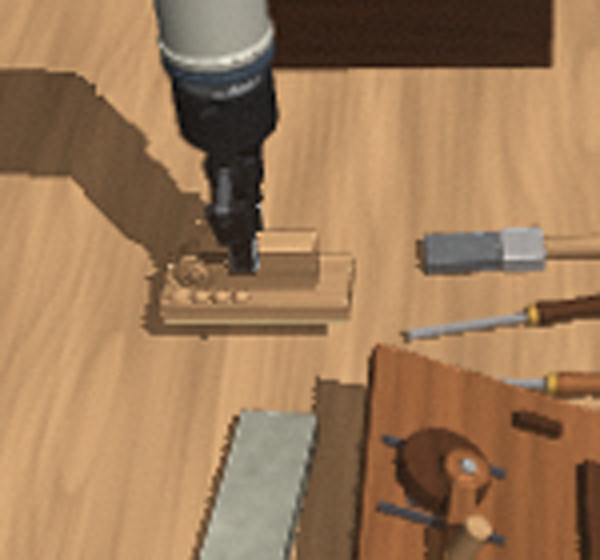

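View pics/sc6.png

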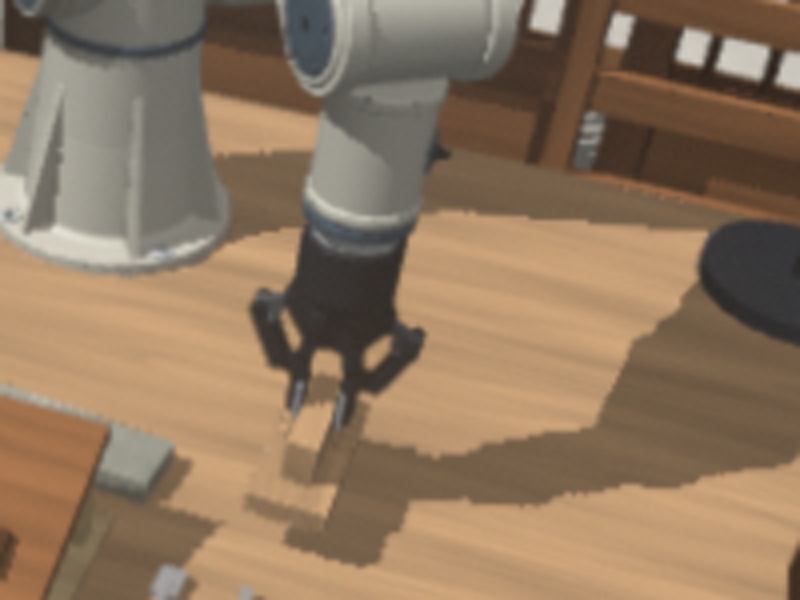

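Carved end now points to the robot, as wanted halfway; bracket hovers slightly above the table. Lowering gently with force watch.

```bash
python3 -m inch '[{"gripper":0.02,"tx":0,"ty":0,"tz":0.002,"spin":0},{"gripper":0.02,"tx":0,"ty":0,"tz":0.002,"spin":0},{"gripper":0.02,"tx":0,"ty":0,"tz":0.002,"spin":0},{"gripper":0.02,"tx":0,"ty":0,"tz":0.002,"spin":0},{"gripper":0.02,"tx":0,"ty":0,"tz":0.002,"spin":0},{"gripper":0.02,"tx":0,"ty":0,"tz":0.002,"spin":0},{"gripper":0.02,"tx":0,"ty":0,"tz":0,"spin":0},{"gripper":0.02,"tx":0,"ty":0,"tz":0,"spin":0}]' 25
python3 - <<'E'
from h import *
f=grab("side");crop(f,130,90,280,230,4,"sd7")
E
```

```text
clock: 10.45
eef_pos: [362.5, 283.5, 75.2]
tcp_rot: [3.141, 0.0, -0.02]
contact_force: [-0.7, -0.2, -2.2]
opening: 0.292
```

View pics/sd7.png

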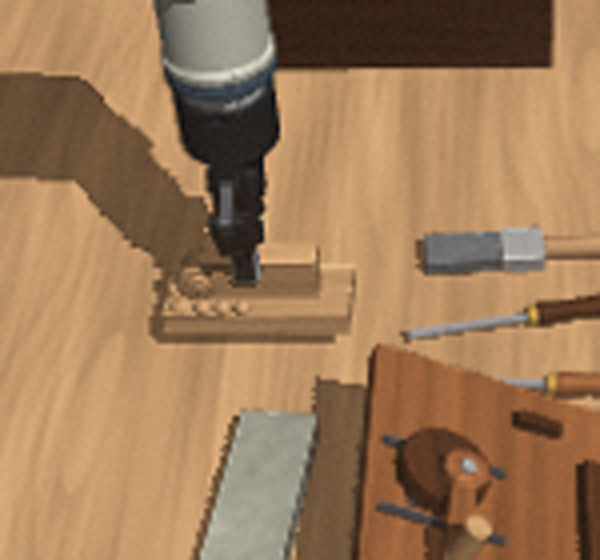

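```bash
python3 - <<'E'
from h import *
f=grab("side")
for z in (0,5,10,20,30,40,60):
    for x in (437,):
        p=proj(f,[[x,251.6,z]])[0]; print(z,((p-[130,90]+.5)*4-.5).round(0))
p=proj(f,[[362,273,75],[362,283,75]]);print((p-[130,90])*4)
E
```

```text
0 [348. 359.]
5 [348. 355.]
10 [347. 350.]
20 [346. 342.]
30 [345. 333.]
40 [344. 324.]
60 [342. 305.]
[[247.51936666 273.06095986]
 [248.79962419 264.89158545]]
```

Pixel estimate puts the underside still ~25 mm above the table. Continue.

```bash
python3 -m inch '[{"gripper":0.02,"tx":0,"ty":0,"tz":0.005,"spin":0},{"gripper":0.02,"tx":0,"ty":0,"tz":0.005,"spin":0},{"gripper":0.02,"tx":0,"ty":0,"tz":0.004,"spin":0},{"gripper":0.02,"tx":0,"ty":0,"tz":0.002,"spin":0},{"gripper":0.02,"tx":0,"ty":0,"tz":0.002,"spin":0},{"gripper":0.02,"tx":0,"ty":0,"tz":0.002,"spin":0},{"gripper":0.02,"tx":0,"ty":0,"tz":0,"spin":0},{"gripper":0.02,"tx":0,"ty":0,"tz":0,"spin":0}]' 25
python3 -m inch '[{"gripper":0.02,"tx":0,"ty":0,"tz":0.002,"spin":0},{"gripper":0.02,"tx":0,"ty":0,"tz":0.001,"spin":0},{"gripper":0.02,"tx":0,"ty":0,"tz":0.001,"spin":0},{"gripper":0.02,"tx":0,"ty":0,"tz":0.001,"spin":0},{"gripper":0.02,"tx":0,"ty":0,"tz":0,"spin":0},{"gripper":0.02,"tx":0,"ty":0,"tz":0,"spin":0},{"gripper":0.02,"tx":0,"ty":0,"tz":0,"spin":0},{"gripper":0.02,"tx":0,"ty":0,"tz":0,"spin":0}]' 25
python3 - <<'E'
from h import *
f=grab("side");crop(f,130,90,280,230,4,"sd8")
E
```

```text
clock: 11.35
eef_pos: [362.6, 283.5, 55.3]
tcp_rot: [-3.142, -0.0, -0.02]
contact_force: [0.1, -1.1, -2.9]
opening: 0.29
clock: 12.15
eef_pos: [362.6, 283.5, 50.3]
tcp_rot: [-3.142, -0.0, -0.02]
contact_force: [1.0, -0.3, -1.9]
opening: 0.288
```

View pics/sd8.png

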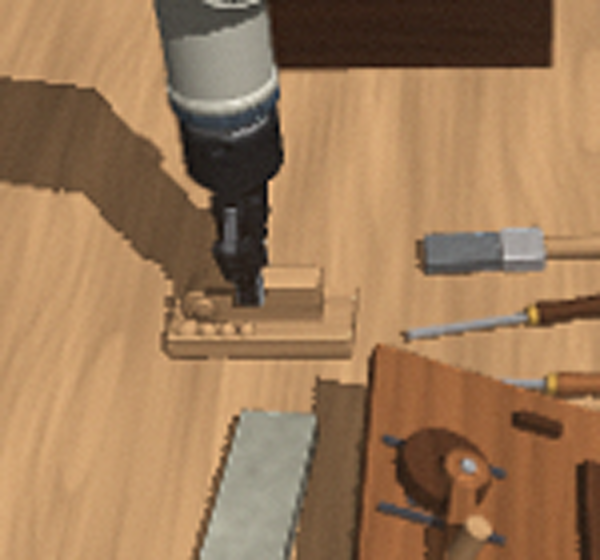

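```bash
python3 -m inch '[{"gripper":0.02,"tx":0,"ty":0,"tz":0.0015,"spin":0},{"gripper":0.02,"tx":0,"ty":0,"tz":0.001,"spin":0},{"gripper":0.028,"tx":0,"ty":0,"tz":0,"spin":0},{"gripper":0.05,"tx":0,"ty":0,"tz":0,"spin":0},{"gripper":0.06,"tx":0,"ty":0,"tz":0,"spin":0},{"gripper":0.06,"tx":0,"ty":0,"tz":-0.01,"spin":0},{"gripper":0.06,"tx":0,"ty":0,"tz":-0.02,"spin":0},{"gripper":0.06,"tx":0,"ty":0,"tz":-0.03,"spin":0}]' 25
python3 -m inch '[{"gripper":0.06,"tx":0,"ty":0,"tz":0,"spin":-8.57},{"gripper":0.06,"tx":0,"ty":0,"tz":0,"spin":-8.57},{"gripper":0.06,"tx":0,"ty":0,"tz":0,"spin":-8.57},{"gripper":0.06,"tx":0,"ty":0,"tz":0,"spin":-8.57},{"gripper":0.06,"tx":0,"ty":0,"tz":0,"spin":-8.57},{"gripper":0.06,"tx":0,"ty":0,"tz":0,"spin":-8.57},{"gripper":0.06,"tx":0,"ty":0,"tz":0,"spin":-8.57},{"gripper":0.06,"tx":0,"ty":0,"tz":0,"spin":-8.57}]'
python3 -m inch '[{"gripper":0.06,"tx":0,"ty":0,"tz":0,"spin":-8.57},{"gripper":0.06,"tx":0,"ty":0,"tz":0,"spin":-8.57},{"gripper":0.06,"tx":0,"ty":0,"tz":0,"spin":-8.57},{"gripper":0.06,"tx":0,"ty":0,"tz":0,"spin":-8.57},{"gripper":0.06,"tx":0,"ty":0,"tz":0,"spin":-8.57},{"gripper":0.06,"tx":0,"ty":0,"tz":0,"spin":-8.57},{"gripper":0.06,"tx":0,"ty":0,"tz":0,"spin":-8.57},{"gripper":0.06,"tx":0,"ty":0,"tz":0,"spin":-8.57}]'
python3 -m inch '[{"gripper":0.06,"tx":0,"ty":0,"tz":0,"spin":-8.57},{"gripper":0.06,"tx":0,"ty":0,"tz":0,"spin":-8.57},{"gripper":0.06,"tx":0,"ty":0,"tz":0,"spin":-8.57},{"gripper":0.06,"tx":0,"ty":0,"tz":0,"spin":-8.57},{"gripper":0.06,"tx":0,"ty":0,"tz":0,"spin":-8.57},{"gripper":0.06,"tx":0,"ty":0,"tz":0,"spin":0},{"gripper":0.06,"tx":0,"ty":0,"tz":0,"spin":0},{"gripper":0.06,"tx":0,"ty":0,"tz":0,"spin":0}]'
python3 - <<'E'
from h import *
f=grab("wrist","w9");f=grab("side");crop(f,130,90,280,230,4,"sd9")
E
```

```text
clock: 13.0
eef_pos: [361.7, 282.9, 108.1]
tcp_rot: [3.14, 0.002, -0.02]
contact_force: [0.5, -0.6, 1.2]
opening: 0.707
clock: 13.8
eef_pos: [362.7, 283.6, 108.6]
tcp_rot: [3.141, -0.001, 1.183]
contact_force: [-1.0, -0.7, 1.1]
opening: 0.703
clock: 14.6
eef_pos: [362.7, 283.6, 108.6]
tcp_rot: [3.141, 0.0, 2.38]
contact_force: [-0.3, 0.0, 0.1]
opening: 0.7
clock: 15.4
eef_pos: [362.6, 283.6, 108.1]
tcp_rot: [3.141, 0.0, 3.118]
contact_force: [0.6, 0.0, 0.6]
opening: 0.702
```

View pics/w9.png

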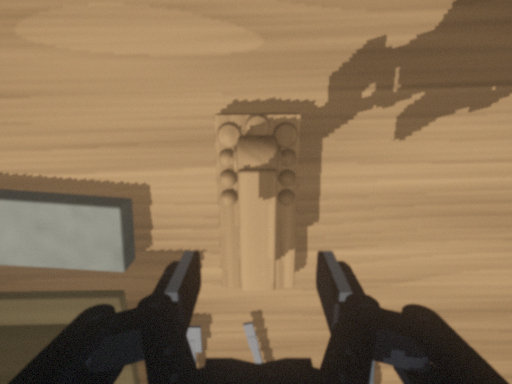

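View pics/sd9.png

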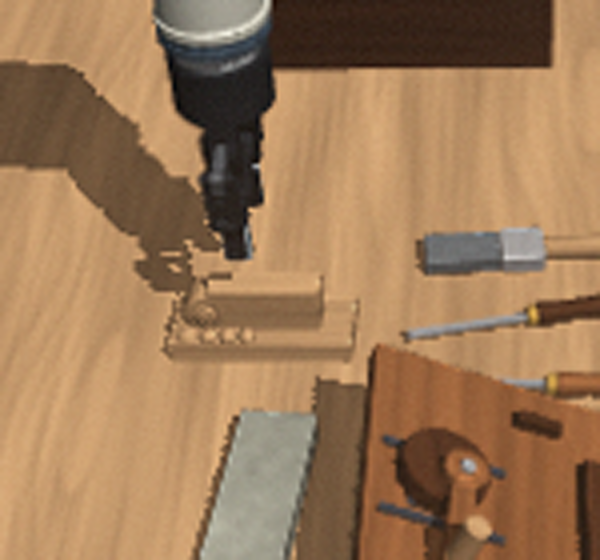

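The bracket lies flat, carved end to the robot (167,340 in the crop), and the jaws are centred on the ridge in the wrist view (258,230). I measure where its centre is along its length, then regrip.

```bash
python3 - <<'E'
from h import *
f=grab("side")
cc=lambda a,b:((a+.5)/4-.5+130,(b+.5)/4-.5+90)
for p in((167,356),(355,356)):
    o,d=ray(f,*cc(*p));print((o-d*o[2]/d[2]).round(1))
f=grab("wrist")
for p in((216,116),(300,114),(298,290),(220,290)):
    o,d=ray(f,*p);print((o+d*(20-o[2])/d[2]).round(1))
for p in((241,170),(275,170),(240,290),(275,290)):
    o,d=ray(f,*p);print("ridge",(o+d*(60-o[2])/d[2]).round(1))
E
python3 -m inch '[{"gripper":0.06,"tx":0,"ty":0,"tz":0.02,"spin":0},{"gripper":0.05,"tx":0,"ty":0,"tz":0.02,"spin":0},{"gripper":0.05,"tx":0,"ty":0,"tz":0.02,"spin":0},{"gripper":0.04,"tx":0,"ty":0,"tz":0.006,"spin":0},{"gripper":0.025,"tx":0,"ty":0,"tz":0,"spin":0},{"gripper":0.02,"tx":0,"ty":0,"tz":0,"spin":0},{"gripper":0.02,"tx":0,"ty":0,"tz":0,"spin":0},{"gripper":0.02,"tx":0,"ty":0,"tz":0,"spin":0}]' 40
```

```text
[286.  258.4   0. ]
[442.5 255.2   0. ]
[291.6 255.7  20. ]
[291.5 317.3  20. ]
[443.2 319.1  20. ]
[441.8 249.3  20. ]
ridge [323.2 274.9  60. ]
ridge [323.7 296.8  60. ]
ridge [413.8 270.6  60. ]
ridge [414.4 296.5  60. ]
clock: 16.4
eef_pos: [362.9, 283.8, 42.4]
tcp_rot: [3.141, 0.001, 3.121]
contact_force: [0.7, -1.1, -1.6]
opening: 0.293
```

```bash
python3 -m inch '[{"gripper":0.02,"tx":0,"ty":0,"tz":-0.01,"spin":0},{"gripper":0.02,"tx":0,"ty":0,"tz":-0.03,"spin":0},{"gripper":0.02,"tx":0,"ty":0,"tz":-0.04,"spin":0},{"gripper":0.02,"tx":0,"ty":0,"tz":-0.04,"spin":8.15},{"gripper":0.02,"tx":0,"ty":0,"tz":-0.04,"spin":8.15},{"gripper":0.02,"tx":0,"ty":0,"tz":-0.03,"spin":8.15},{"gripper":0.02,"tx":0,"ty":0,"tz":0,"spin":8.15},{"gripper":0.02,"tx":0,"ty":0,"tz":0,"spin":8.15}]' 40
python3 -m inch '[{"gripper":0.02,"tx":0,"ty":0,"tz":0,"spin":8.15},{"gripper":0.02,"tx":0,"ty":0,"tz":0,"spin":8.15},{"gripper":0.02,"tx":0,"ty":0,"tz":0,"spin":8.15},{"gripper":0.02,"tx":0,"ty":0,"tz":0,"spin":8.15},{"gripper":0.02,"tx":0,"ty":0,"tz":0,"spin":8.15},{"gripper":0.02,"tx":0,"ty":0,"tz":0,"spin":8.15},{"gripper":0.02,"tx":0,"ty":0,"tz":0,"spin":0},{"gripper":0.02,"tx":0,"ty":0,"tz":0,"spin":0}]' 40
python3 -m inch '[{"gripper":0.02,"tx":-0.032,"ty":0.028,"tz":0,"spin":0},{"gripper":0.02,"tx":-0.032,"ty":0.028,"tz":0,"spin":0},{"gripper":0.02,"tx":-0.032,"ty":0.028,"tz":0,"spin":0},{"gripper":0.02,"tx":-0.032,"ty":0.028,"tz":0,"spin":0},{"gripper":0.02,"tx":-0.032,"ty":0.028,"tz":0,"spin":0},{"gripper":0.02,"tx":-0.032,"ty":0.028,"tz":0,"spin":0},{"gripper":0.02,"tx":-0.032,"ty":0.028,"tz":0,"spin":0},{"gripper":0.02,"tx":-0.03,"ty":0.028,"tz":0,"spin":0}]' 40
```

```text
clock: 17.2
eef_pos: [362.9, 283.8, 234.1]
tcp_rot: [3.138, 0.001, 2.404]
contact_force: [-0.3, -0.1, -3.3]
opening: 0.292
clock: 18.0
eef_pos: [362.4, 283.4, 232.3]
tcp_rot: [3.141, -0.0, 1.561]
contact_force: [-0.4, -0.3, -2.0]
opening: 0.292
clock: 18.8
eef_pos: [583.8, 24.6, 232.1]
tcp_rot: [3.142, -0.0, 1.56]
contact_force: [0.6, -0.3, -2.5]
opening: 0.291
```

The knob leans close over the uphill side, so I descend about 15 mm downhill of it and then shift uphill underneath.

```bash
python3 -m inch '[{"gripper":0.02,"tx":0,"ty":0.02,"tz":0,"spin":0},{"gripper":0.02,"tx":0,"ty":0,"tz":0.02,"spin":0},{"gripper":0.02,"tx":0,"ty":0,"tz":0.02,"spin":0},{"gripper":0.02,"tx":0,"ty":0,"tz":0.02,"spin":0.2},{"gripper":0.02,"tx":0,"ty":0,"tz":0.02,"spin":0},{"gripper":0.02,"tx":0,"ty":0,"tz":0.018,"spin":0},{"gripper":0.02,"tx":0,"ty":0,"tz":0,"spin":0},{"gripper":0.02,"tx":0,"ty":0,"tz":0,"spin":0}]' 40
python3 - <<'E'
from h import *
f=grab("wrist","w10");f=grab("side");np.save("sd10.npy",f,allow_pickle=True);crop(f,205,135,325,255,5,"sd10")
f=grab("scene");crop(f,185,135,315,245,6,"sc10");np.save("sc10.npy",f,allow_pickle=True)
print(sense()["eef_pos"])
E
```

```text
clock: 19.6
eef_pos: [602.9, 26.1, 134.1]
tcp_rot: [-3.141, 0.0, 1.555]
contact_force: [-0.7, -0.1, -1.9]
opening: 0.294
[603.76813703  26.11499926 135.0863289 ]
```

View pics/w10.png

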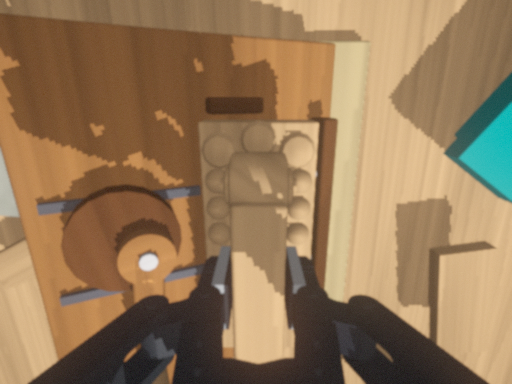

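View pics/sd10.png

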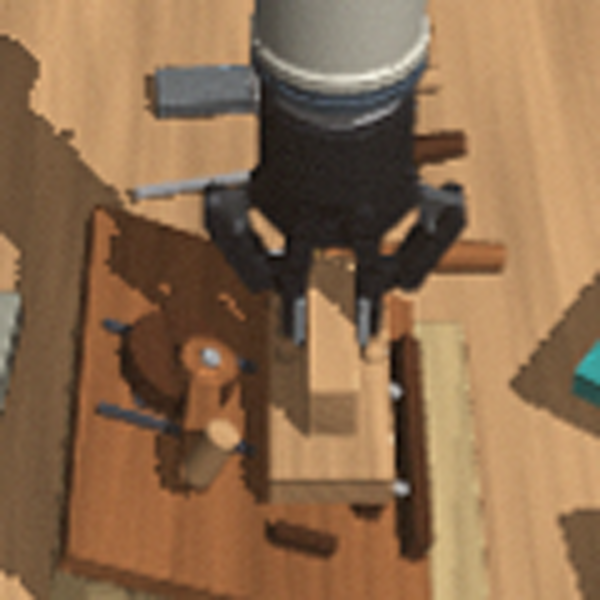

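View pics/sc10.png

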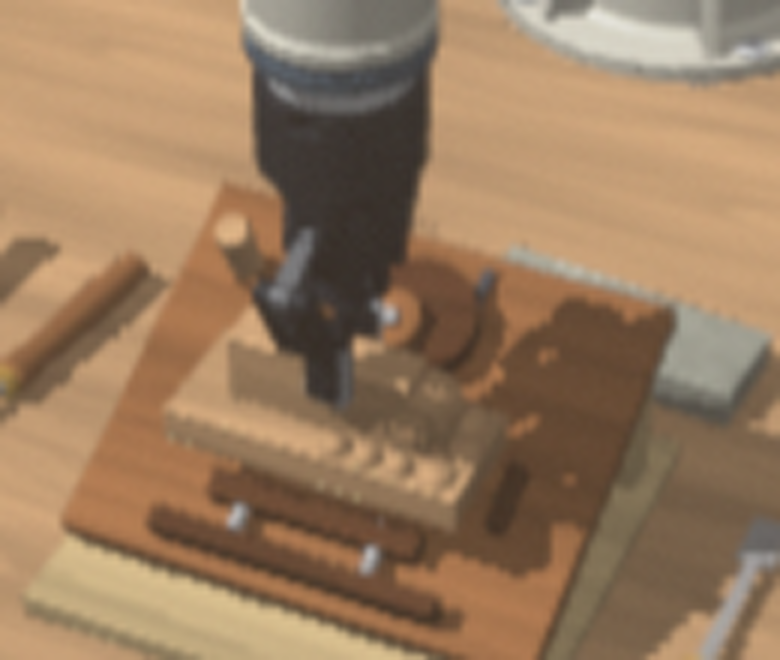

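```bash
python3 - <<'E'
from h import *
S=np.load("sc10.npy",allow_pickle=True).item();D=np.load("sd10.npy",allow_pickle=True).item()
cs=lambda a,b:((a+.5)/6-.5+185,(b+.5)/6-.5+135)
cd=lambda a,b:((a+.5)/5-.5+205,(b+.5)/5-.5+135)
for n,a,b in (("plank plain lo top",(163,412),(392,482)),("plain lo bottom",(166,435),(390,500)),("ridge plain top lo",(230,342),(358,393)),("axis",(388,314),(211,356)),("knob",(233,225),(221,431))):
    x,e=tri(ray(S,*cs(*a)),ray(D,*cd(*b)));print(n,x.round(1),round(e[0],1))
print("expected TCP-based: plain lo top", 604+32, 26-4-75, 135-42+20)
E
```

```text
plank plain lo top [632.7 -53.9 108.6] 0.4
plain lo bottom [632.3 -53.6  93.3] 0.2
ridge plain top lo [614.9 -26.2 147.3] 0.4
axis [539.9  22.  123. ] 0.1
knob [545.6 -58.1 156.9] 0.4
expected TCP-based: plain lo top 636 -53 113
```

Against the known grip, the cameras read about 2.5 mm low in x and 3.5 mm low in z, so in the robot frame the board origin is about (587,21.5,70), which agrees with the text. I shift uphill 12 mm and lower until just above contact.

```bash
python3 -m inch '[{"gripper":0.02,"tx":0,"ty":-0.006,"tz":0,"spin":0},{"gripper":0.02,"tx":0,"ty":-0.006,"tz":0,"spin":0},{"gripper":0.02,"tx":0,"ty":0,"tz":0.003,"spin":0},{"gripper":0.02,"tx":0,"ty":0,"tz":0.003,"spin":0},{"gripper":0.02,"tx":0,"ty":0,"tz":0.002,"spin":0},{"gripper":0.02,"tx":0,"ty":0,"tz":0.001,"spin":0},{"gripper":0.02,"tx":0,"ty":0,"tz":0,"spin":0},{"gripper":0.02,"tx":0,"ty":0,"tz":0,"spin":0}]' 30
python3 - <<'E'
from h import *
f=grab("wrist","w11");f=grab("side");crop(f,205,135,325,255,5,"sd11")
s=sense();print(s["eef_pos"],s["contact_force"])
E
```

```text
clock: 20.55
eef_pos: [591.0, 26.3, 124.7]
tcp_rot: [-3.142, 0.0, 1.553]
contact_force: [0.7, -0.4, -2.5]
opening: 0.294
[591.04861603  26.29830342 124.83093242] [ 0.55455084  0.10418104 -1.68108638]
```

View pics/w11.png

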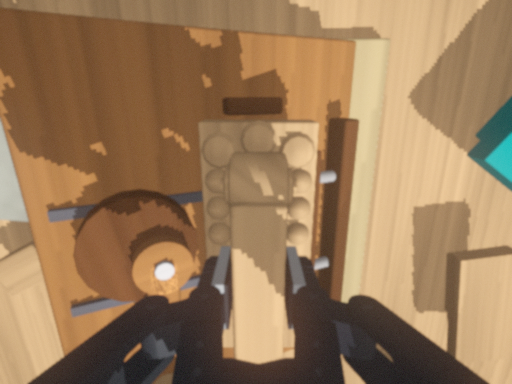

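View pics/sd11.png

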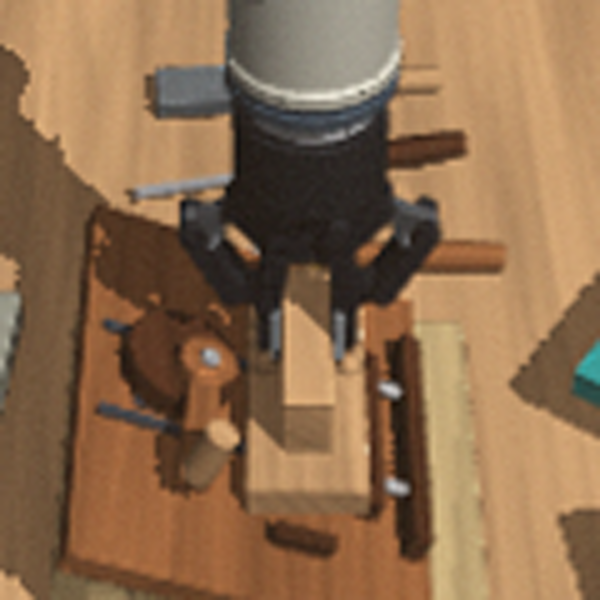

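The gap between cam and plank edge is small but clear (198 to 202 px at row 240). I lower to touch, then open gradually so the plank tips onto the slope.

```bash
python3 -m inch '[{"gripper":0.02,"tx":0,"ty":0,"tz":0.001,"spin":0},{"gripper":0.02,"tx":0,"ty":0,"tz":0.001,"spin":0},{"gripper":0.02,"tx":0,"ty":0,"tz":0,"spin":0},{"gripper":0.02,"tx":0,"ty":0,"tz":0,"spin":0},{"gripper":0.027,"tx":0,"ty":0,"tz":0,"spin":0},{"gripper":0.029,"tx":0,"ty":0,"tz":0,"spin":0},{"gripper":0.03,"tx":0,"ty":0,"tz":0,"spin":0},{"gripper":0.03,"tx":0,"ty":0,"tz":0,"spin":0}]' 20
python3 - <<'E'
from h import *
f=grab("wrist","w12");f=grab("side");crop(f,205,135,325,255,5,"sd12")
s=sense();print(s["eef_pos"],s["contact_force"])
E
```

```text
clock: 21.45
eef_pos: [591.1, 26.3, 122.8]
tcp_rot: [3.141, -0.0, 1.553]
contact_force: [0.4, -1.2, -1.0]
opening: 0.357
[591.05490231  26.28286359 122.8148425 ] [ 1.73569645 -0.06024266  1.32718853]
```

View pics/w12.png

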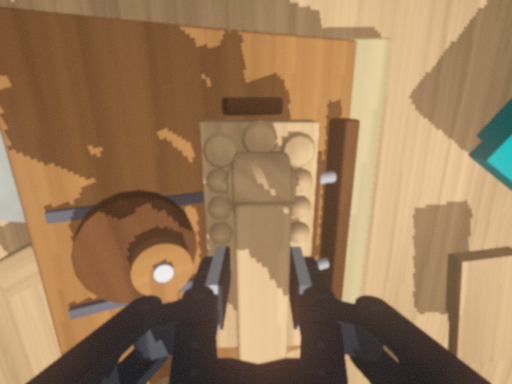

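View pics/sd12.png

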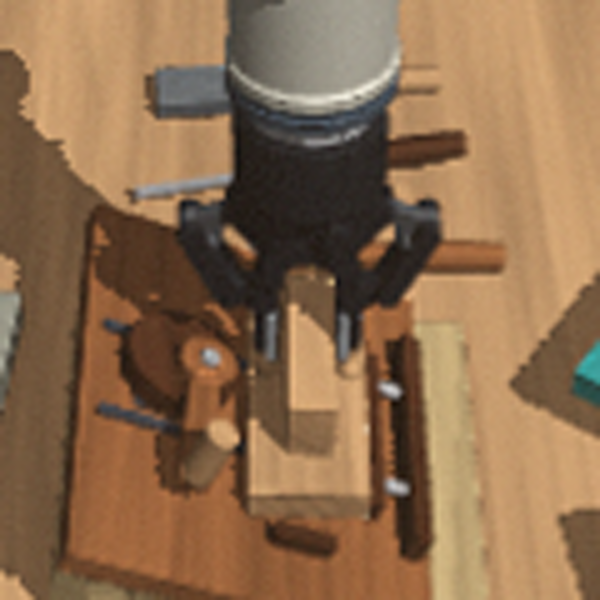

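The ridge has begun to lean on the downhill pad. I let that pad retreat while the uphill pad stays put.

```bash
python3 -m inch '[{"gripper":0.034,"tx":0,"ty":0.001,"tz":0,"spin":0},{"gripper":0.038,"tx":0,"ty":0.001,"tz":0,"spin":0},{"gripper":0.042,"tx":0,"ty":0.001,"tz":0,"spin":0},{"gripper":0.046,"tx":0,"ty":0.001,"tz":0,"spin":0},{"gripper":0.05,"tx":0,"ty":0.002,"tz":0,"spin":0},{"gripper":0.055,"tx":0,"ty":0.002,"tz":0,"spin":0},{"gripper":0.058,"tx":0,"ty":0.002,"tz":0,"spin":0},{"gripper":0.06,"tx":0,"ty":0.002,"tz":0,"spin":0}]' 20
python3 - <<'E'
from h import *
f=grab("wrist","w13");f=grab("side");crop(f,205,135,325,255,5,"sd13")
s=sense();print(s["eef_pos"],s["contact_force"])
E
```

```text
clock: 22.35
eef_pos: [603.1, 26.1, 122.8]
tcp_rot: [-3.142, -0.0, 1.553]
contact_force: [0.5, -0.1, -0.1]
opening: 0.704
[603.27260606  26.08105771 122.78946653] [-0.54533478  0.94613952  0.0085638 ]
```

View pics/w13.png

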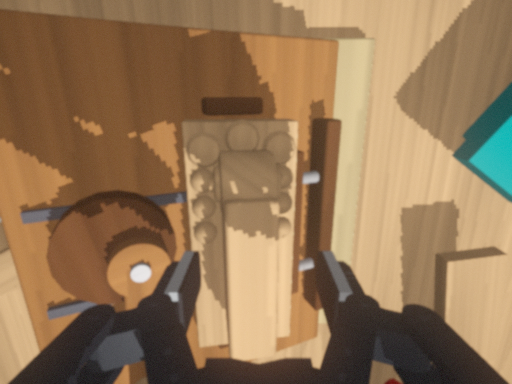

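View pics/sd13.png

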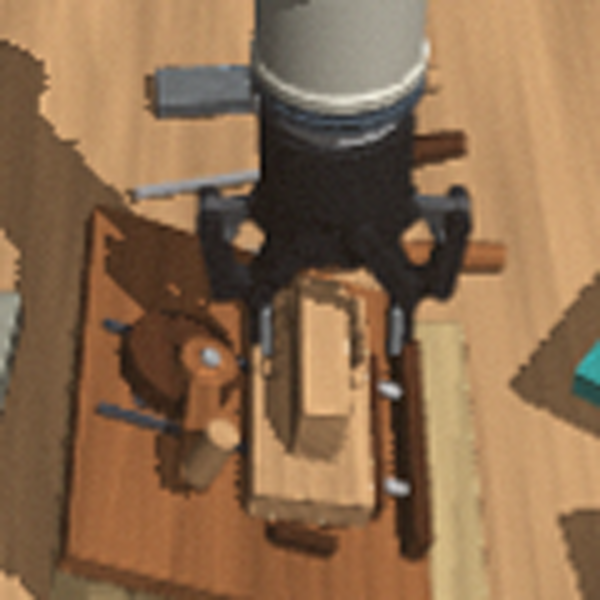

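The plank's lower edge has caught on the fence top (the fence is hidden in the wrist view). I nudge it about 6 mm uphill with a loose hold on the ridge so it drops inside the fence.

```bash
python3 -m inch '[{"gripper":0.06,"tx":0,"ty":-0.002,"tz":0.003,"spin":0},{"gripper":0.05,"tx":0,"ty":-0.002,"tz":0.003,"spin":0},{"gripper":0.04,"tx":0,"ty":-0.001,"tz":0,"spin":0},{"gripper":0.034,"tx":0,"ty":0,"tz":0,"spin":0},{"gripper":0.034,"tx":0,"ty":-0.001,"tz":0,"spin":0},{"gripper":0.034,"tx":0,"ty":-0.001,"tz":0,"spin":0},{"gripper":0.034,"tx":0,"ty":0,"tz":0,"spin":0},{"gripper":0.034,"tx":0,"ty":0,"tz":0,"spin":0}]' 20
python3 - <<'E'
from h import *
f=grab("wrist","w14");f=grab("side");crop(f,205,135,325,255,5,"sd14")
s=sense();print(s["eef_pos"],s["contact_force"],s["opening"]*85.4)
E
```

```text
clock: 23.25
eef_pos: [596.2, 26.2, 117.0]
tcp_rot: [3.141, -0.0, 1.553]
contact_force: [0.9, 0.3, -0.4]
opening: 0.401
[596.17181646  26.21817567 116.91072893] [ 1.25178672 -0.5377497   0.00831719] 33.85576519972935
```

View pics/w14.png

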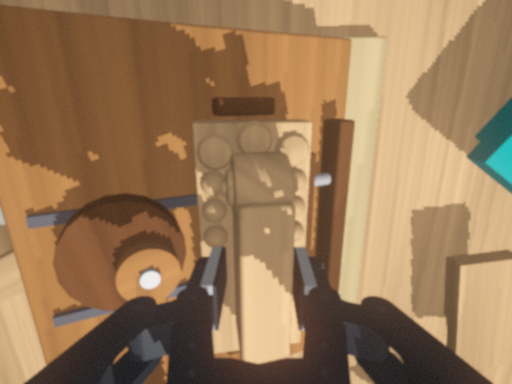

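View pics/sd14.png

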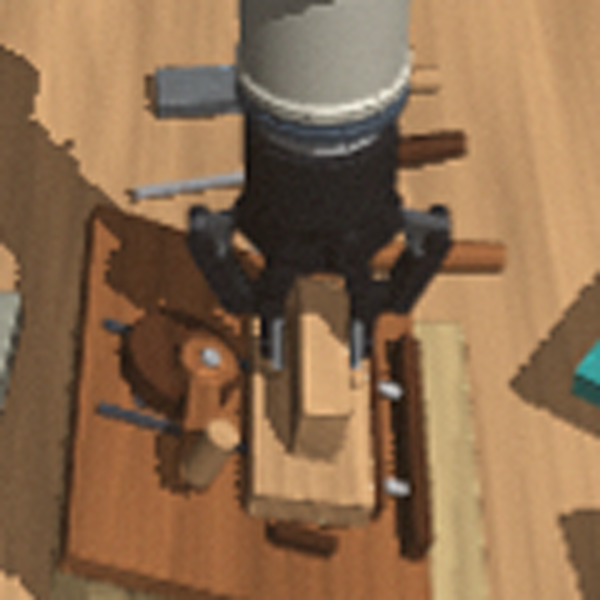

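```bash
python3 -m inch '[{"gripper":0.034,"tx":0,"ty":-0.001,"tz":0,"spin":0},{"gripper":0.034,"tx":0,"ty":-0.001,"tz":0,"spin":0},{"gripper":0.034,"tx":0,"ty":-0.001,"tz":0,"spin":0},{"gripper":0.034,"tx":0,"ty":-0.001,"tz":0,"spin":0},{"gripper":0.034,"tx":0,"ty":-0.001,"tz":0,"spin":0},{"gripper":0.034,"tx":0,"ty":-0.001,"tz":0,"spin":0},{"gripper":0.034,"tx":0,"ty":0,"tz":0,"spin":0},{"gripper":0.034,"tx":0,"ty":0,"tz":0,"spin":0}]' 20
python3 - <<'E'
from h import *
f=grab("wrist","w15");f=grab("side");crop(f,205,135,325,255,5,"sd15")
s=sense();print(s["eef_pos"],s["contact_force"],s["opening"]*85.4)
E
```

```text
clock: 24.15
eef_pos: [589.7, 26.3, 116.7]
tcp_rot: [-3.141, 0.0, 1.553]
contact_force: [3.6, 1.0, 1.9]
opening: 0.402
[589.79724427  26.32048926 116.64988722] [3.16683228 0.43133504 2.43207048] 33.977539492485526
```

View pics/w15.png

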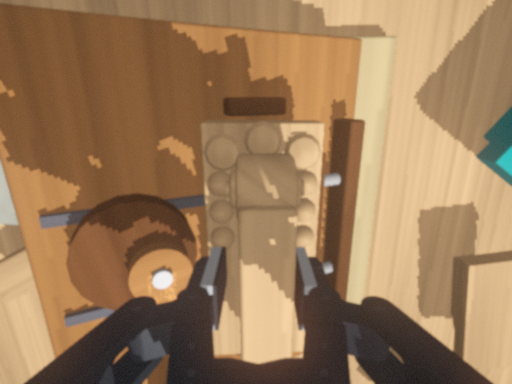

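View pics/sd15.png

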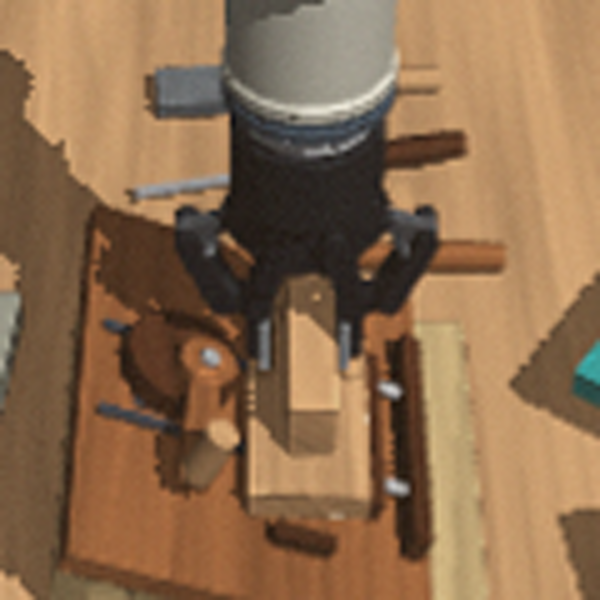

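It tipped rather than slid because the push was too high. I back off, go 10 mm lower on the ridge and push again.

```bash
python3 -m inch '[{"gripper":0.036,"tx":0,"ty":0.003,"tz":0,"spin":0},{"gripper":0.04,"tx":0,"ty":0.003,"tz":0.002,"spin":0},{"gripper":0.04,"tx":0,"ty":0,"tz":0.004,"spin":0},{"gripper":0.036,"tx":0,"ty":0,"tz":0.003,"spin":0},{"gripper":0.034,"tx":0,"ty":0,"tz":0.001,"spin":0},{"gripper":0.034,"tx":0,"ty":-0.002,"tz":0,"spin":0},{"gripper":0.034,"tx":0,"ty":-0.002,"tz":0,"spin":0},{"gripper":0.034,"tx":0,"ty":-0.001,"tz":0,"spin":0}]' 20
python3 -m inch '[{"gripper":0.034,"tx":0,"ty":-0.001,"tz":0,"spin":0},{"gripper":0.034,"tx":0,"ty":-0.001,"tz":0,"spin":0},{"gripper":0.034,"tx":0,"ty":-0.001,"tz":0,"spin":0},{"gripper":0.034,"tx":0,"ty":-0.001,"tz":0,"spin":0},{"gripper":0.034,"tx":0,"ty":-0.001,"tz":0,"spin":0},{"gripper":0.034,"tx":0,"ty":0,"tz":0,"spin":0},{"gripper":0.034,"tx":0,"ty":0,"tz":0,"spin":0},{"gripper":0.034,"tx":0,"ty":0,"tz":0,"spin":0}]' 20
python3 - <<'E'
from h import *
f=grab("wrist","w16");f=grab("side");crop(f,205,135,325,255,5,"sd16")
s=sense();print(s["eef_pos"],s["contact_force"],s["opening"]*85.4)
E
```

```text
clock: 25.05
eef_pos: [592.1, 26.3, 107.7]
tcp_rot: [3.139, -0.0, 1.553]
contact_force: [3.1, -0.1, 2.6]
opening: 0.399
clock: 25.85
eef_pos: [586.8, 26.4, 107.0]
tcp_rot: [3.14, -0.0, 1.553]
contact_force: [6.4, -0.9, 2.1]
opening: 0.399
[586.7859214   26.40091306 107.03926031] [ 5.53489278 -0.30857608  1.10256403] 34.57184037591948
```

View pics/w16.png

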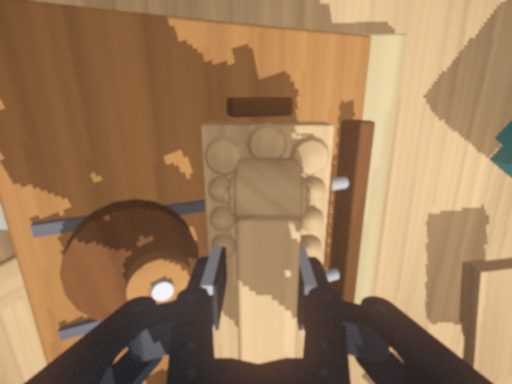

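View pics/sd16.png

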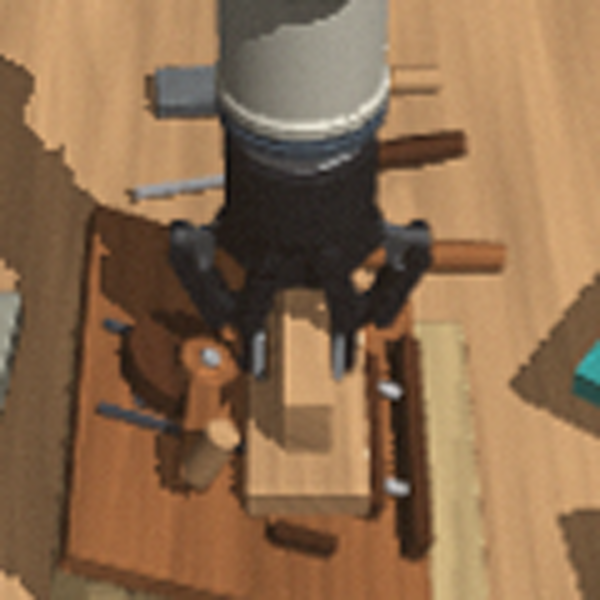

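The bracket is level again, its uphill edge about 3 mm short of where it must pivot, and the cam gap is still about 4 mm. I'll regrip, lift a little, move the edge uphill and repeat the slow release.

```bash
python3 -m inch '[{"gripper":0.034,"tx":0,"ty":0.003,"tz":0,"spin":0},{"gripper":0.03,"tx":0,"ty":0,"tz":0,"spin":0},{"gripper":0.025,"tx":0,"ty":0,"tz":0,"spin":0},{"gripper":0.02,"tx":0,"ty":0,"tz":0,"spin":0},{"gripper":0.02,"tx":0,"ty":0,"tz":-0.002,"spin":0},{"gripper":0.02,"tx":0,"ty":0,"tz":-0.002,"spin":0},{"gripper":0.02,"tx":0,"ty":0,"tz":-0.002,"spin":0},{"gripper":0.02,"tx":0,"ty":0,"tz":0,"spin":0}]' 30
python3 - <<'E'
from h import *
f=grab("wrist");crop(f,40,110,400,370,2,"w17");f=grab("side");crop(f,205,135,325,255,5,"sd17")
s=sense();print(s["eef_pos"],s["contact_force"],s["opening"]*85.4)
E
```

```text
clock: 26.75
eef_pos: [588.4, 26.4, 112.7]
tcp_rot: [-3.141, 0.0, 1.553]
contact_force: [0.8, 0.4, -2.3]
opening: 0.297
[588.54925516  26.34695245 112.57788292] [-1.04132909 -1.31103895 -2.04818363] 25.229822712153627
```

View pics/w17.png

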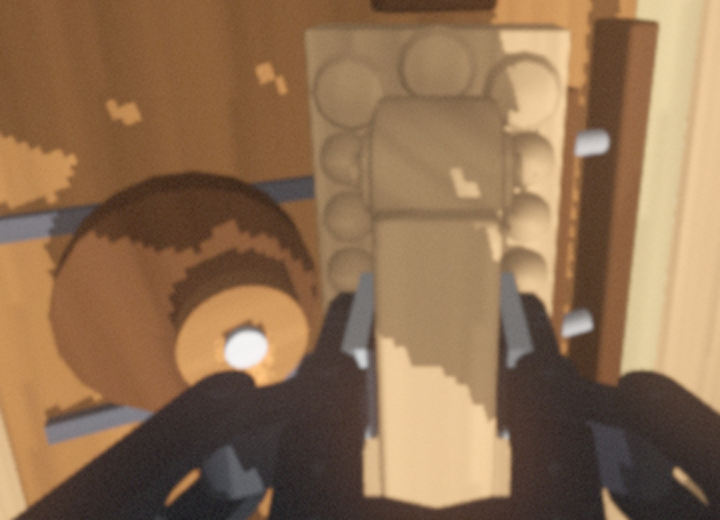

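View pics/sd17.png

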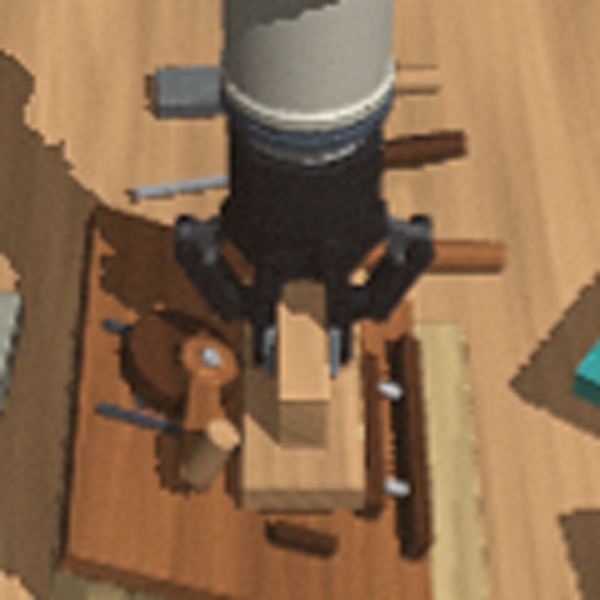

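```bash
python3 -m inch '[{"gripper":0.02,"tx":0,"ty":0,"tz":0.001,"spin":0},{"gripper":0.02,"tx":0,"ty":0,"tz":0.001,"spin":0},{"gripper":0.02,"tx":0,"ty":0,"tz":0.001,"spin":0},{"gripper":0.02,"tx":0,"ty":0,"tz":0.001,"spin":0},{"gripper":0.02,"tx":0,"ty":0,"tz":0.001,"spin":0},{"gripper":0.02,"tx":0,"ty":0,"tz":0,"spin":0},{"gripper":0.02,"tx":0,"ty":0,"tz":0,"spin":0},{"gripper":0.027,"tx":0,"ty":0,"tz":0,"spin":0}]' 20
python3 -m inch '[{"gripper":0.029,"tx":0,"ty":0.001,"tz":0,"spin":0},{"gripper":0.031,"tx":0,"ty":0.001,"tz":0,"spin":0},{"gripper":0.033,"tx":0,"ty":0.001,"tz":0,"spin":0},{"gripper":0.035,"tx":0,"ty":0.001,"tz":0,"spin":0},{"gripper":0.037,"tx":0,"ty":0.001,"tz":0,"spin":0},{"gripper":0.039,"tx":0,"ty":0.001,"tz":0,"spin":0},{"gripper":0.041,"tx":0,"ty":0.001,"tz":0,"spin":0},{"gripper":0.043,"tx":0,"ty":0.001,"tz":0,"spin":0}]' 20
python3 - <<'E'
from h import *
f=grab("wrist");crop(f,40,110,400,370,2,"w18");f=grab("side");crop(f,205,135,325,255,5,"sd18")
s=sense();print(s["eef_pos"],s["contact_force"],s["opening"]*85.4)
E
```

```text
clock: 27.65
eef_pos: [589.2, 26.3, 107.9]
tcp_rot: [3.141, -0.0, 1.553]
contact_force: [0.2, -0.1, -0.5]
opening: 0.32
clock: 28.45
eef_pos: [597.0, 26.2, 107.8]
tcp_rot: [-3.141, 0.0, 1.553]
contact_force: [0.6, -0.4, 0.1]
opening: 0.503
[597.09602847  26.21048769 107.7938825 ] [ 0.24978068  0.03663729 -0.31460623] 43.085436595938646
```

View pics/w18.png

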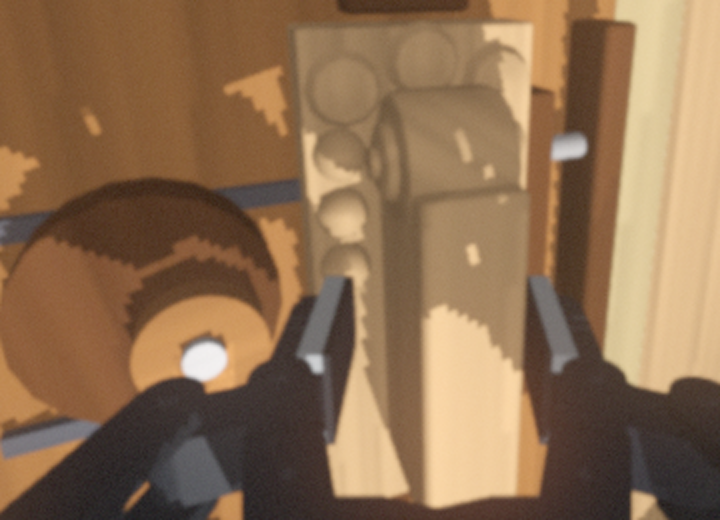

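View pics/sd18.png

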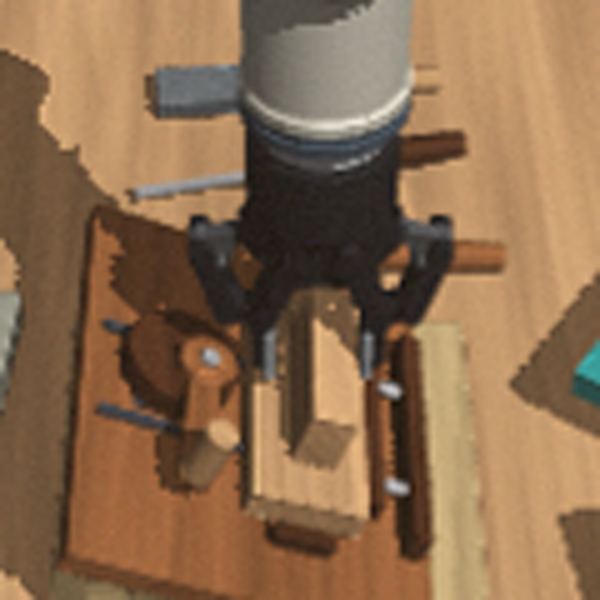

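The bracket has dropped inside the fence (fence visible at (540,150) in the crop, ridge leaning as at first). I open, withdraw upwards and look.

```bash
python3 -m inch '[{"gripper":0.052,"tx":0,"ty":0.002,"tz":0,"spin":0},{"gripper":0.056,"tx":0,"ty":0.001,"tz":0,"spin":0},{"gripper":0.056,"tx":0,"ty":0,"tz":-0.01,"spin":0},{"gripper":0.056,"tx":0,"ty":0,"tz":-0.03,"spin":0},{"gripper":0.056,"tx":0,"ty":0,"tz":-0.04,"spin":0},{"gripper":0.056,"tx":0.03,"ty":-0.01,"tz":-0.03,"spin":0},{"gripper":0.056,"tx":0.03,"ty":-0.01,"tz":0,"spin":0},{"gripper":0.056,"tx":0.01,"ty":-0.01,"tz":0,"spin":0}]' 20
python3 -m inch '[{"gripper":0.056,"tx":0,"ty":0,"tz":0,"spin":0},{"gripper":0.056,"tx":0,"ty":0,"tz":0,"spin":0},{"gripper":0.056,"tx":0,"ty":0,"tz":0,"spin":0},{"gripper":0.056,"tx":0,"ty":0,"tz":0,"spin":0},{"gripper":0.056,"tx":0,"ty":0,"tz":0,"spin":0},{"gripper":0.056,"tx":0,"ty":0,"tz":0,"spin":0},{"gripper":0.056,"tx":0,"ty":0,"tz":0,"spin":0},{"gripper":0.056,"tx":0,"ty":0,"tz":0,"spin":0}]' 20
python3 - <<'E'
from h import *
f=grab("wrist","w19");np.save("w19.npy",f,allow_pickle=True);crop(f,130,90,400,350,3,"w19a");crop(f,130,60,390,260,3,"w19a")
f=grab("side");np.save("sd19.npy",f,allow_pickle=True);crop(f,205,165,315,280,5,"sd19")
f=grab("scene");np.save("sc19.npy",f,allow_pickle=True);crop(f,185,155,315,265,6,"sc19")
s=sense();print(s["eef_pos"],s["tcp_rot"],s["qpos"].round(2))
E
```

```text
clock: 29.35
eef_pos: [571.4, 98.7, 219.8]
tcp_rot: [3.139, -0.001, 1.554]
contact_force: [0.7, 0.4, -0.1]
opening: 0.657
clock: 30.15
eef_pos: [571.2, 96.6, 217.7]
tcp_rot: [-3.142, 0.0, 1.553]
contact_force: [0.1, -0.1, 0.3]
opening: 0.652
[571.19349162  96.68011499 217.78945311] [ 3.14154853e+00 -1.07103851e-05  1.55331377e+00] [0.17 0.3  1.75 0.   1.1  0.18]
```

View pics/w19.png

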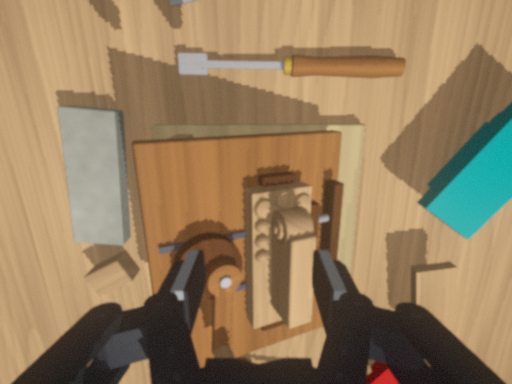

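View pics/sd19.png

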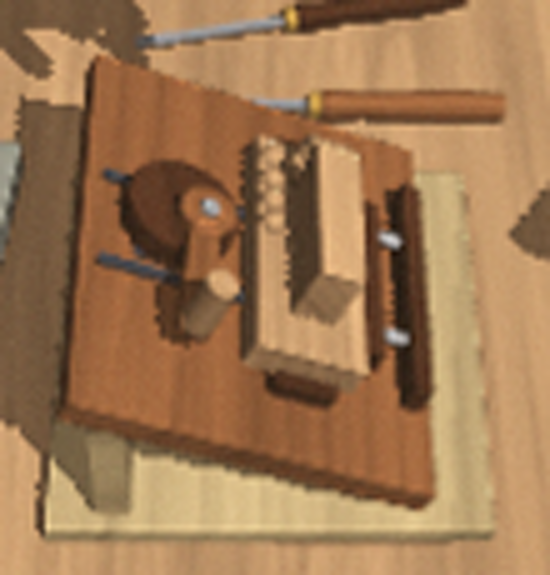

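View pics/w19a.png

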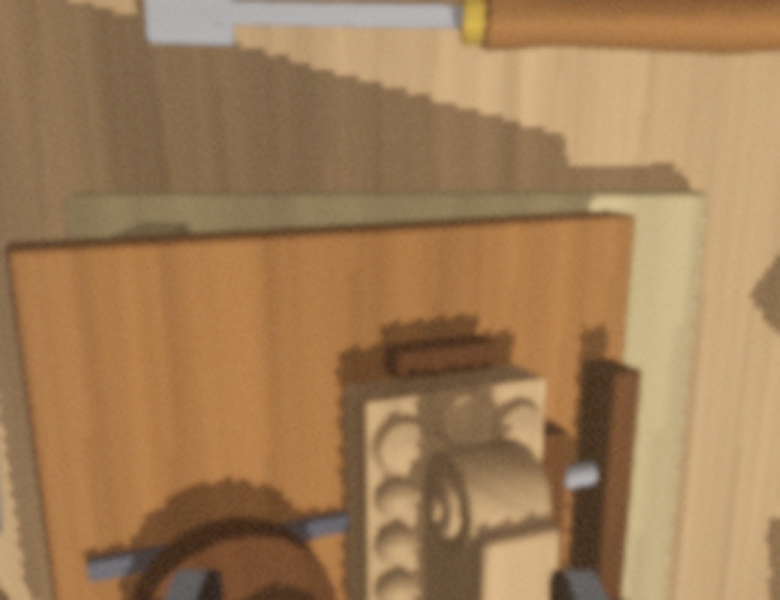

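The bracket lies flat between the stops, carved end at the far (left) side (270,165 in the side crop). The fence is undisturbed. Next I work out the straddled lever swing in tool axes: turn about 1.09 − (−0.18) rad, with the tool spinning along.

```bash
cat > path.py <<'E'
from h import *
R,o=bedT(587,21.5,-.014,70.)
ax=63.6
def knob(q,z): a=q+.25; return R@np.array([ax+80*np.sin(a),80*np.cos(a),z])+o
def tgt(q):  # tcp xyz + yaw
    p=knob(q,48); p[2]=knob(q,37)[2]
    # lever tangent direction (increasing q) in world
    t=R@np.array([np.cos(q+.25),-np.sin(q+.25),0]); yaw=np.arctan2(-t[0],t[1])  # tool y=(sin,-cos) = -t
    return p,yaw
E
python3 - <<'E'
from path import *
s=sense();p=s["eef_pos"];yaw=s["tcp_rot"][2]
print("now",p.round(1),yaw.round(3))
def rel(p,yaw,p1):
    d=p1-p;x=np.array([np.cos(yaw),np.sin(yaw)]);y=np.array([np.sin(yaw),-np.cos(yaw)])
    return (d[:2]@x).round(1),(d[:2]@y).round(1),(-d[2]).round(1)
for q in [-.18,-.05,.08,.21,.34,.47,.6,.73,.86,.99,1.09]:
    t,yw=tgt(q);dy=(yw-yaw+np.pi)%(2*np.pi)-np.pi
    print(q,t.round(1),round(yw,3),"tx,ty,tz",rel(p,yaw,t),"spin",round(-np.degrees(dy),1)); p,yaw=t,yw
E
```

```text
now [571.2  96.7 217.8] 1.553
-0.18 [542.3 -57.7 132. ] 1.48 tx,ty,tz (np.float64(-154.8), np.float64(-26.2), np.float64(85.8)) spin 4.2
-0.05 [532.9 -56.2 136.2] 1.338 tx,ty,tz (np.float64(0.7), np.float64(-9.5), np.float64(-4.2)) spin 8.1
0.08 [523.8 -53.3 140.3] 1.198 tx,ty,tz (np.float64(0.7), np.float64(-9.5), np.float64(-4.1)) spin 8.0
0.21 [515.1 -49.2 144.2] 1.06 tx,ty,tz (np.float64(0.7), np.float64(-9.6), np.float64(-3.9)) spin 7.9
0.34 [506.9 -43.9 147.9] 0.924 tx,ty,tz (np.float64(0.7), np.float64(-9.7), np.float64(-3.7)) spin 7.8
0.47 [499.5 -37.4 151.2] 0.792 tx,ty,tz (np.float64(0.7), np.float64(-9.8), np.float64(-3.4)) spin 7.6
0.6 [492.9 -30.  154.2] 0.662 tx,ty,tz (np.float64(0.6), np.float64(-9.9), np.float64(-3.0)) spin 7.4
0.73 [487.2 -21.7 156.8] 0.536 tx,ty,tz (np.float64(0.6), np.float64(-10.0), np.float64(-2.6)) spin 7.3
0.86 [482.6 -12.6 158.9] 0.412 tx,ty,tz (np.float64(0.6), np.float64(-10.2), np.float64(-2.1)) spin 7.1
0.99 [479.1  -3.  160.6] 0.29 tx,ty,tz (np.float64(0.6), np.float64(-10.2), np.float64(-1.6)) spin 7.0
1.09 [477.1   4.7 161.5] 0.197 tx,ty,tz (np.float64(0.4), np.float64(-7.9), np.float64(-0.9)) spin 5.3
```

```bash
python3 -m inch '[{"gripper":0.05,"tx":-0.035,"ty":-0.006,"tz":0,"spin":0},{"gripper":0.05,"tx":-0.04,"ty":-0.007,"tz":0,"spin":0},{"gripper":0.05,"tx":-0.04,"ty":-0.007,"tz":0,"spin":0},{"gripper":0.05,"tx":-0.04,"ty":-0.006,"tz":0,"spin":0},{"gripper":0.05,"tx":0,"ty":0,"tz":0.02,"spin":4.2},{"gripper":0.05,"tx":0,"ty":0,"tz":0.02,"spin":0},{"gripper":0.05,"tx":0,"ty":0,"tz":0,"spin":0},{"gripper":0.05,"tx":0,"ty":0,"tz":0,"spin":0}]' 20
python3 - <<'E'
from h import *
f=grab("wrist","w20");f=grab("side");crop(f,205,135,325,255,5,"sd20")
f=grab("scene");crop(f,185,115,315,225,6,"sc20")
print(sense()["eef_pos"])
E
```

```text
clock: 31.1
eef_pos: [542.4, -57.7, 178.0]
tcp_rot: [-3.141, -0.0, 1.48]
contact_force: [-0.1, -0.6, 1.3]
opening: 0.583
[543.22604955 -57.61194413 178.85702992]
```

View pics/sd20.png

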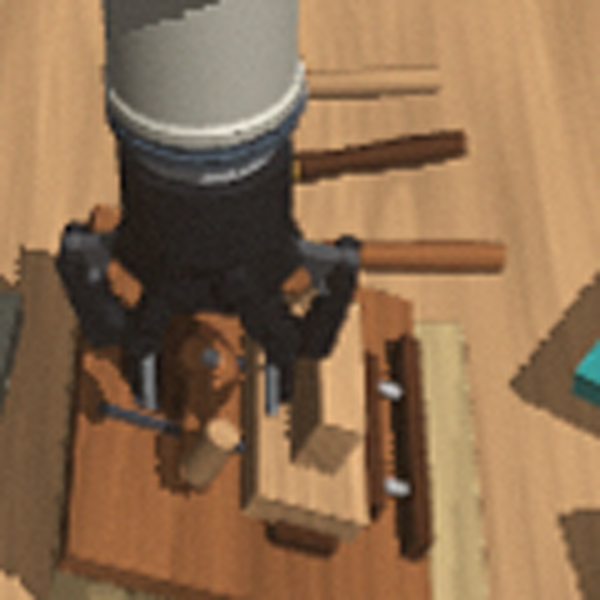

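View pics/sc20.png

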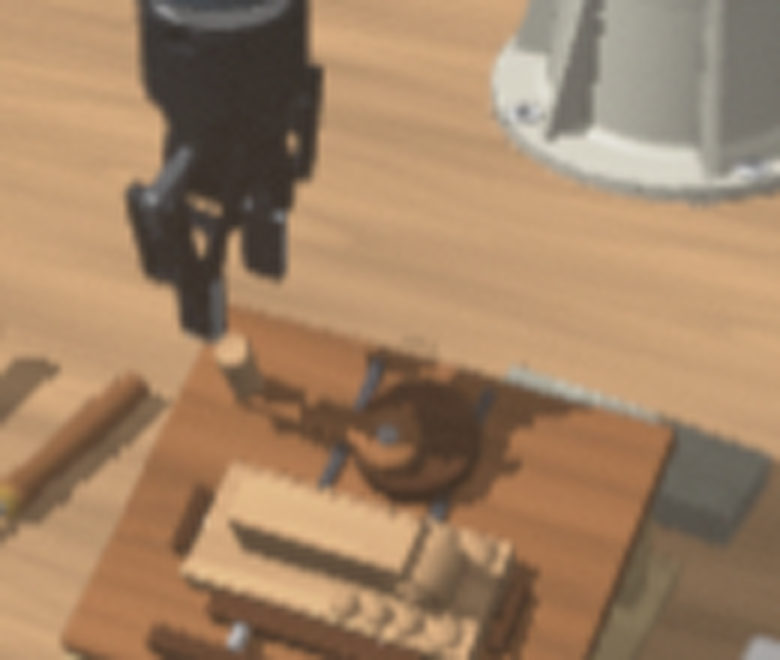

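View pics/w20.png

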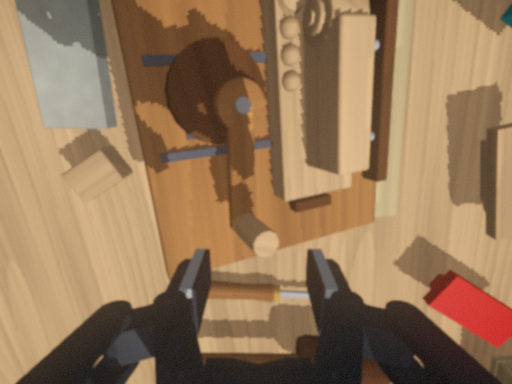

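The knob (262,243) lies centred between the fingertips (195 and 325), so I descend around it.

```bash
python3 -m inch '[{"gripper":0.05,"tx":0,"ty":0,"tz":0.01,"spin":0},{"gripper":0.05,"tx":0,"ty":0,"tz":0.01,"spin":0},{"gripper":0.05,"tx":0,"ty":0,"tz":0.01,"spin":0},{"gripper":0.05,"tx":0,"ty":0,"tz":0.01,"spin":0},{"gripper":0.048,"tx":0,"ty":0,"tz":0.006,"spin":0},{"gripper":0.044,"tx":0,"ty":0,"tz":0,"spin":0},{"gripper":0.042,"tx":0,"ty":0,"tz":0,"spin":0},{"gripper":0.042,"tx":0,"ty":0,"tz":0,"spin":0}]' 20
python3 - <<'E'
from h import *
f=grab("wrist","w21");f=grab("side");crop(f,205,135,325,255,5,"sd21")
print(sense()["eef_pos"])
E
```

```text
clock: 32.05
eef_pos: [542.8, -57.9, 132.1]
tcp_rot: [3.141, 0.0, 1.48]
contact_force: [-0.0, -0.2, -0.4]
opening: 0.493
[542.81534812 -57.91148206 132.23421047]
```

View pics/sd21.png

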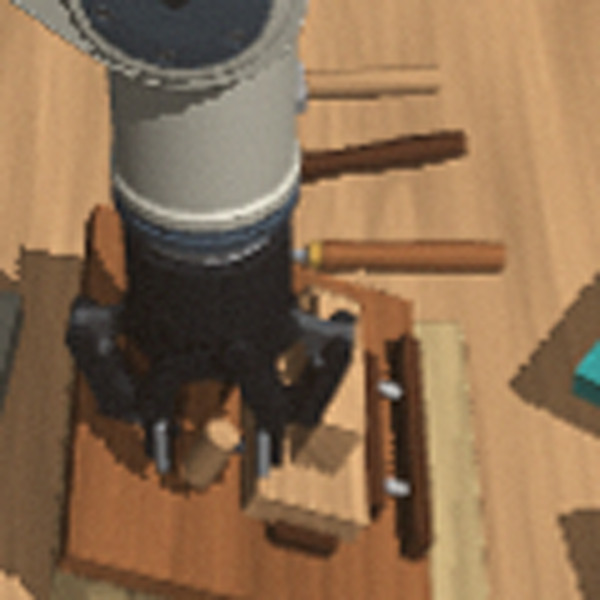

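View pics/w21.png

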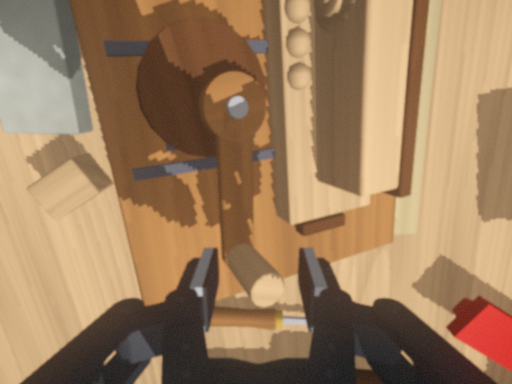

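Straddled well: knob top (265,288) between the pads. I swing the first part, up to about where the cam takes up the gap.

```bash
python3 -m inch '[{"gripper":0.042,"tx":0.0007,"ty":-0.0095,"tz":-0.0042,"spin":8.1},{"gripper":0.042,"tx":0.0007,"ty":-0.0095,"tz":-0.0041,"spin":8.0},{"gripper":0.042,"tx":0.0007,"ty":-0.0096,"tz":-0.0039,"spin":7.9},{"gripper":0.042,"tx":0.0007,"ty":-0.0097,"tz":-0.0037,"spin":7.8},{"gripper":0.04,"tx":0.0007,"ty":-0.0098,"tz":-0.0034,"spin":7.6},{"gripper":0.038,"tx":0.0006,"ty":-0.0099,"tz":-0.003,"spin":7.4},{"gripper":0.036,"tx":0.0006,"ty":-0.01,"tz":-0.0026,"spin":7.3},{"gripper":0.034,"tx":0,"ty":0,"tz":0,"spin":0}]' 20
python3 - <<'E'
from h import *
f=grab("wrist","w22");np.save("w22.npy",f,allow_pickle=True);f=grab("side");crop(f,205,135,325,255,5,"sd22")
f=grab("scene");crop(f,185,115,315,225,6,"sc22")
s=sense();print(s["eef_pos"],s["tcp_rot"],s["contact_force"])
E
```

```text
clock: 32.95
eef_pos: [487.5, -21.4, 157.5]
tcp_rot: [3.141, -0.001, 0.534]
contact_force: [-0.3, -1.2, -0.4]
opening: 0.4
[487.63873342 -22.00281574 156.75728783] [ 3.14144997e+00 -1.71194553e-04  5.39427247e-01] [ 0.68140717 -0.44043082  0.46015318]
```

View pics/w22.png

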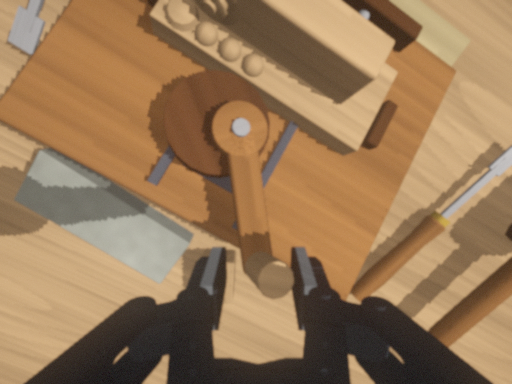

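View pics/sd22.png

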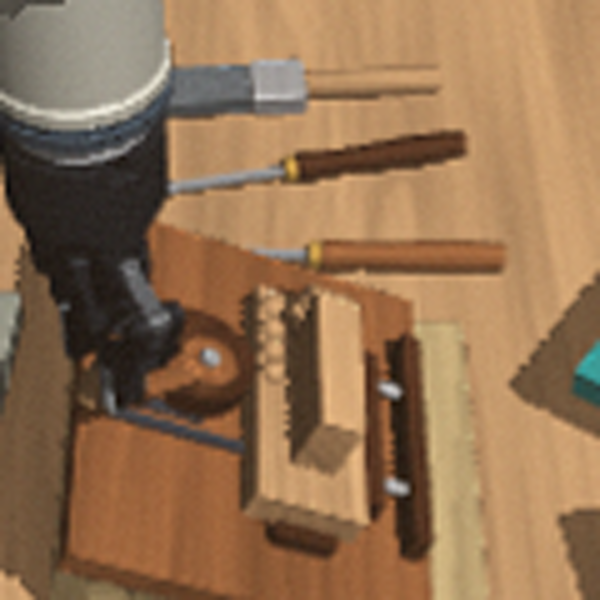

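```bash
python3 -m inch '[{"gripper":0.03,"tx":0,"ty":0,"tz":0,"spin":0},{"gripper":0.028,"tx":0,"ty":0,"tz":0,"spin":0},{"gripper":0.028,"tx":0.0003,"ty":-0.0051,"tz":-0.001,"spin":3.5},{"gripper":0.028,"tx":0.0003,"ty":-0.0051,"tz":-0.001,"spin":3.5},{"gripper":0.028,"tx":0.0003,"ty":-0.0051,"tz":-0.0008,"spin":3.5},{"gripper":0.028,"tx":0.0003,"ty":-0.0051,"tz":-0.0008,"spin":3.5},{"gripper":0.028,"tx":0,"ty":0,"tz":0,"spin":0},{"gripper":0.028,"tx":0,"ty":0,"tz":0,"spin":0}]' 20
python3 - <<'E'
from h import *
f=grab("wrist","w23");np.save("w23.npy",f,allow_pickle=True);f=grab("side");crop(f,205,165,315,280,5,"sd23");np.save("sd23.npy",f,allow_pickle=True)
f=grab("scene");crop(f,185,155,315,265,6,"sc23");np.save("sc23.npy",f,allow_pickle=True)
s=sense();print(s["eef_pos"],s["tcp_rot"],s["contact_force"],s["opening"]*85.4)
E
```

```text
clock: 33.9
eef_pos: [480.1, -3.2, 160.3]
tcp_rot: [3.141, -0.0, 0.294]
contact_force: [2.1, -3.0, 1.7]
opening: 0.332
[479.98268736  -3.1818379  160.22336004] [ 3.14149884e+00 -1.48983171e-04  2.92498993e-01] [ 1.51360488 -2.52648727  1.56970909] 27.91838553501627
```

View pics/w23.png

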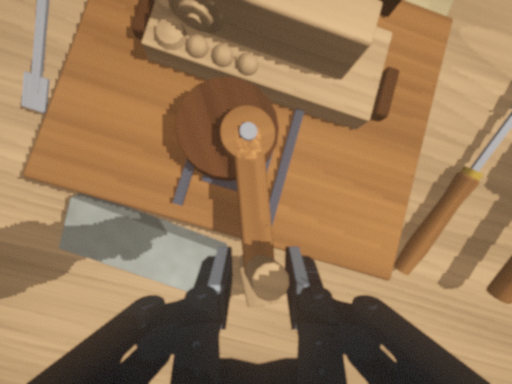

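View pics/sd23.png

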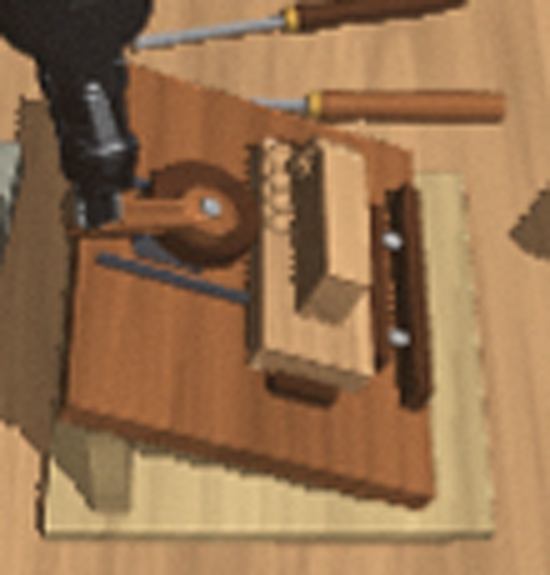

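View pics/sc23.png

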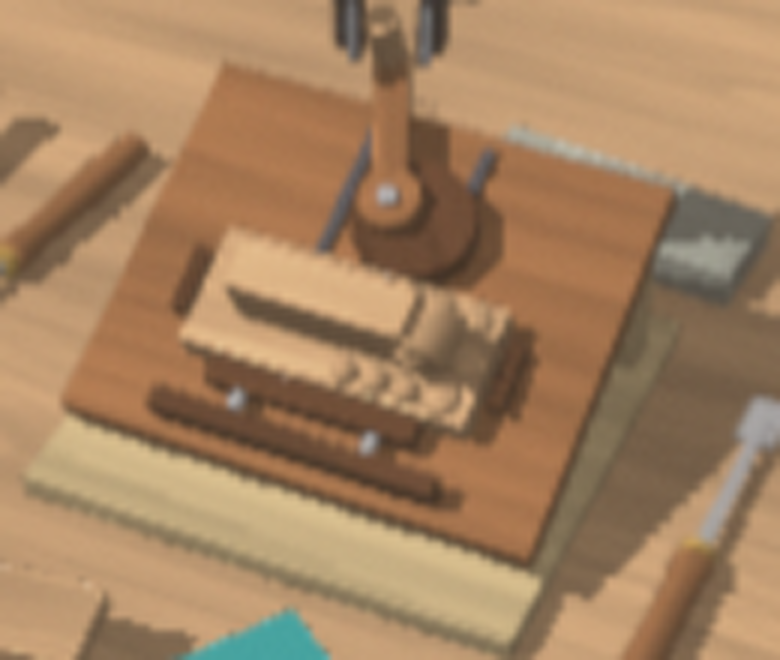

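```bash
cat > defl.py <<'E'
from h import *
import sys
def plane(f,u,v,z,o0=(584.5,21.3,66.7)):
    R,o=bedT(o0[0],o0[1],-.014,o0[2]); c,d=ray(f,u,v); c=R.T@(c-o);d=R.T@d; return (c+d*(z-c[2])/d[2])[:2]
def shift(A,B,box):
    # track patch A->B by template matching (upsampled), returns px shift
    x0,y0,x1,y1=box
    a=cv2.cvtColor(A["pixels"],cv2.COLOR_RGB2GRAY);b=cv2.cvtColor(B["pixels"],cv2.COLOR_RGB2GRAY)
    k=8; m=6
    t=cv2.resize(a[y0:y1,x0:x1],None,fx=k,fy=k,interpolation=cv2.INTER_CUBIC)
    s=cv2.resize(b[y0-m:y1+m,x0-m:x1+m],None,fx=k,fy=k,interpolation=cv2.INTER_CUBIC)
    r=cv2.matchTemplate(s,t,cv2.TM_CCOEFF_NORMED);_,v,_,l=cv2.minMaxLoc(r)
    return l[0]/k-m,l[1]/k-m,round(v,3)
def run(tag):
    for cam,boxes in (("sc",{"ridge":(220,198,262,216),"plank+end":(212,195,235,220),"knobrod":(250,222,254,233)}),("sd",{"ridgeend":(255,195,282,248),"plankend":(250,220,282,246),"fence+bolts":None})):
        A=np.load(f"{cam}19.npy",allow_pickle=True).item();B=np.load(f"{cam}{tag}.npy",allow_pickle=True).item()
        for n,bx in boxes.items():
            if bx is None: continue
            dx,dy,v=shift(A,B,bx); c=((bx[0]+bx[2])/2,(bx[1]+bx[3])/2)
            p0=plane(A,*c,30);p1=plane(A,c[0]+dx,c[1]+dy,30); print(cam,n,(dx,dy),v,"bed shift mm",(p1-p0).round(2))
if __name__=="__main__": run(sys.argv[1])
E
python3 defl.py 23
python3 - <<'E'
from defl import *
W=np.load("w23.npy",allow_pickle=True).item();S=np.load("sc23.npy",allow_pickle=True).item()
a=plane(W,248.5,131,33);k=plane(W,269,282,65);d=k-a;print("wrist",a,k,np.hypot(*d),"q",np.arctan2(d[0],d[1])-.25)
cs=lambda a,b:((a+.5)/6-.5+185,(b+.5)/6-.5+155)
a=plane(S,*cs(388,194),33);k=plane(S,*cs(385,22),65);d=k-a;print("scene",a,k,np.hypot(*d),"q",np.arctan2(d[0],d[1])-.25)
E
```

```text
sc ridge (-0.5, 1.0) 0.982 bed shift mm [-3.37  0.16]
sc plank+end (-0.375, 0.875) 0.991 bed shift mm [-2.9  -0.07]
sc knobrod (-0.125, 1.0) 0.913 bed shift mm [-2.9 -0.8]
sd ridgeend (1.0, 0.25) 0.981 bed shift mm [-2.94 -0.12]
sd plankend (1.0, 0.125) 0.957 bed shift mm [-2.86 -0.49]
wrist [64.21867283 -0.34546068] [139.69309614  28.54853443] 80.8161588265466 q 0.9551773263990149
scene [ 6.38914059e+01 -4.38579713e-02] [137.95084886  26.2536577 ] 78.58982390184433 q 0.9795972232414054
```

All estimates agree: bracket and fence have moved about 3.0 mm, with q ≈ 0.96. Another 0.16 rad gives about 5 mm.

```bash
python3 -m inch '[{"gripper":0.028,"tx":0.0002,"ty":-0.0032,"tz":-0.0005,"spin":2.1},{"gripper":0.028,"tx":0.0002,"ty":-0.0032,"tz":-0.0004,"spin":2.1},{"gripper":0.028,"tx":0.0002,"ty":-0.0032,"tz":-0.0003,"spin":2.1},{"gripper":0.028,"tx":0.0002,"ty":-0.0032,"tz":-0.0002,"spin":2.1},{"gripper":0.028,"tx":0,"ty":0,"tz":0,"spin":0},{"gripper":0.028,"tx":0,"ty":0,"tz":0,"spin":0},{"gripper":0.028,"tx":0,"ty":0,"tz":0,"spin":0},{"gripper":0.028,"tx":0,"ty":0,"tz":0,"spin":0}]' 20
python3 - <<'E'
from h import *
f=grab("wrist","w24");np.save("w24.npy",f,allow_pickle=True);f=grab("side");crop(f,205,165,315,280,5,"sd24");np.save("sd24.npy",f,allow_pickle=True)
f=grab("scene");crop(f,185,155,315,265,6,"sc24");np.save("sc24.npy",f,allow_pickle=True)
s=sense();print(s["contact_force"])
E
python3 defl.py 24
```

```text
clock: 34.85
eef_pos: [477.6, 9.5, 161.6]
tcp_rot: [3.142, 0.0, 0.145]
contact_force: [0.6, -4.1, 2.9]
opening: 0.327
[ 0.76689366 -5.02706421  2.76403582]
sc ridge (-0.625, 1.625) 0.979 bed shift mm [-5.31 -0.26]
sc plank+end (-0.75, 1.5) 0.98 bed shift mm [-5.07  0.18]
sc knobrod (0.0, 1.75) 0.816 bed shift mm [-4.87 -1.98]
sd ridgeend (1.625, 0.5) 0.958 bed shift mm [-4.78  0.13]
sd plankend (1.625, 0.375) 0.941 bed shift mm [-4.64 -0.24]
```

View pics/w24.png

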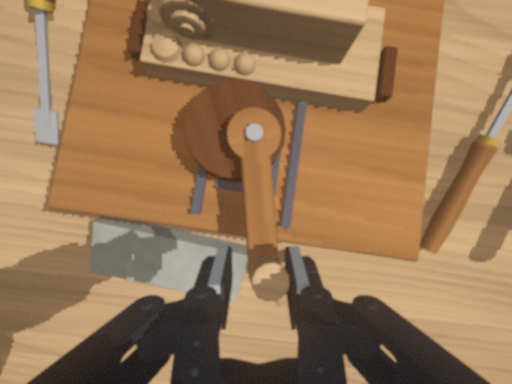

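View pics/sd24.png

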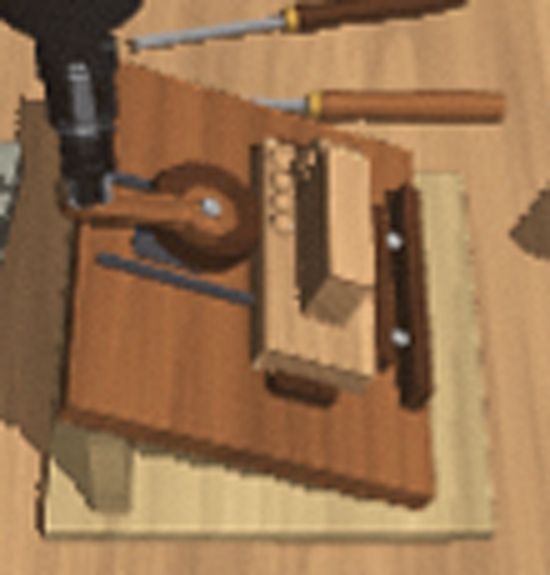

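Deflection is about 5.0 mm by all patches, including the fence's bolt. I let go, rise and recheck.

```bash
python3 -m inch '[{"gripper":0.034,"tx":0,"ty":0.001,"tz":0,"spin":0},{"gripper":0.04,"tx":0,"ty":0,"tz":0,"spin":0},{"gripper":0.046,"tx":0,"ty":0,"tz":0,"spin":0},{"gripper":0.046,"tx":0,"ty":0,"tz":-0.01,"spin":0},{"gripper":0.046,"tx":0,"ty":0,"tz":-0.02,"spin":0},{"gripper":0.046,"tx":0,"ty":0,"tz":-0.03,"spin":0},{"gripper":0.046,"tx":0,"ty":0,"tz":-0.04,"spin":0},{"gripper":0.046,"tx":0,"ty":0,"tz":0,"spin":0}]' 20
python3 - <<'E'
from h import *
f=grab("wrist","w25");np.save("w25.npy",f,allow_pickle=True);f=grab("side","side25");crop(f,205,165,315,280,5,"sd25");np.save("sd25.npy",f,allow_pickle=True)
f=grab("scene","scene25");crop(f,185,155,315,265,6,"sc25");np.save("sc25.npy",f,allow_pickle=True)
s=sense();print(s["contact_force"],s["eef_pos"])
E
python3 defl.py 25
```

```text
clock: 35.8
eef_pos: [480.5, 8.8, 267.2]
tcp_rot: [3.141, -0.008, 0.145]
contact_force: [0.0, 0.3, -0.1]
opening: 0.537
[0.15343524 0.14453254 0.24166565] [477.49907029   8.74471494 261.86702316]
sc ridge (-0.625, 1.625) 0.98 bed shift mm [-5.31 -0.26]
sc plank+end (-0.625, 1.5) 0.979 bed shift mm [-4.96 -0.18]
sc knobrod (-0.125, 1.75) 0.825 bed shift mm [-4.98 -1.65]
sd ridgeend (1.625, 0.5) 0.958 bed shift mm [-4.78  0.13]
sd plankend (1.625, 0.375) 0.941 bed shift mm [-4.64 -0.24]
```

View pics/w25.png

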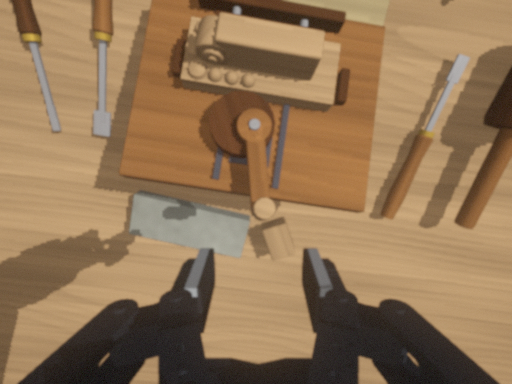

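View pics/sc25.png

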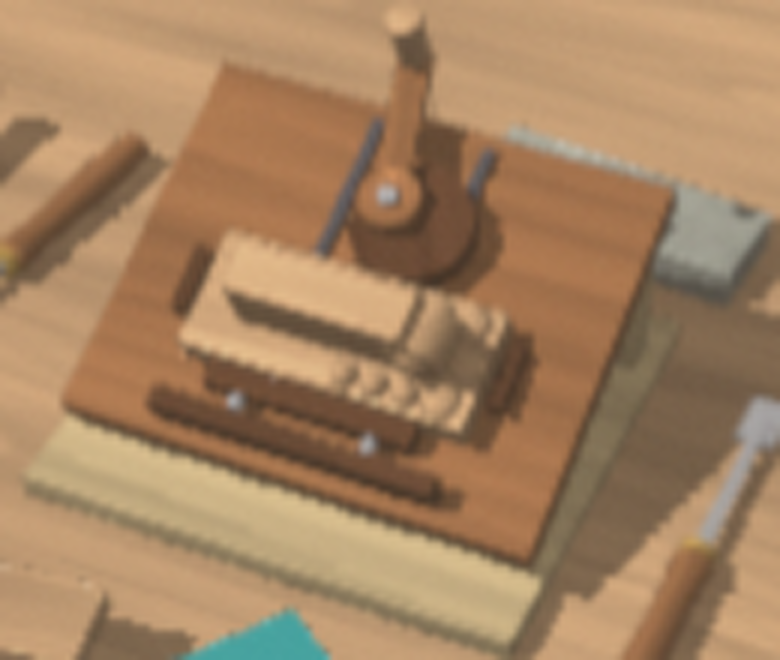

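View pics/side25.png

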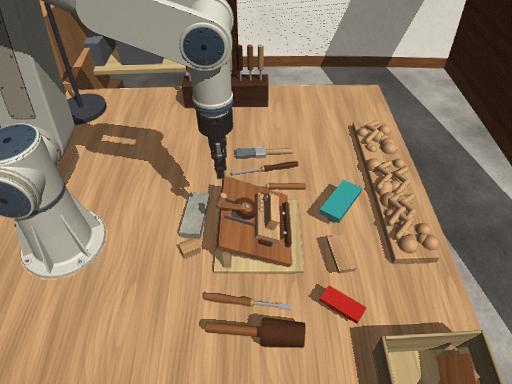

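The lever points up the slope, the bracket is pinched with its carved end on the left, and the tools are where they were. One cross-check of the lever angle, then I hand in.

```bash
python3 - <<'E'
from defl import *
W=np.load("w25.npy",allow_pickle=True).item();S=np.load("sc25.npy",allow_pickle=True).item();D=np.load("sd25.npy",allow_pickle=True).item()
cs=lambda a,b:((a+.5)/6-.5+185,(b+.5)/6-.5+155)
for f,A,K in((W,(255,124.5),(264,209)),(S,cs(388,194),cs(405,22))):
    a=plane(f,*A,33);k=plane(f,*K,65);d=k-a;q=np.arctan2(d[0],d[1])-.25;print(a.round(1),np.hypot(*d).round(1),"q",q.round(3),"defl",(32+13*np.cos(q-2.3)-a[0]+32).round(1))
from rig import sign_off
print(sense()["clock"],sign_off())
E
```

```text
[64.5  0.2] 80.5 q 1.108 defl 4.3
[63.9 -0. ] 78.7 q 1.107 defl 4.9
the job is handed in; nothing more can be done
35.95 None
```

The bracket is back in its place, turned end for end with its carved end on the left. It is pinched by the cam against the sprung fence, and I handed the job in at 36 s of the 58 s allowed.

- **Turning:** the tool could only work pointing straight down. I let the bracket level itself in the grip, set it down on the table and regripped it, because the last joint cannot make a full half turn. Then I let it tip gently back onto the slope.
- **Second try at laying it back:** the lower edge first caught on top of the fence. Two nudges up the slope did not free it, so I lifted it slightly, moved it about 3 mm up the slope and released it again. It then dropped in flat between the end stops.
- **Pinching:** I swung the cam lever to about 1.11 rad and let go.

**Last checks:** after release, the bracket and fence had moved 4.6 to 5.3 mm down the slope, judged by comparing pictures from two cameras. The lever angle gave slightly less, 4.3 mm from the wrist camera and 4.9 mm from the scene camera. The highest fence push I measured was 5.3 mm, well under 10 mm. The bracket did not move on release, the gripper was clear of everything, and the tools lay where they were.

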